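Load a lamp bracket into the drilling jig

TASK

Load the loose lamp bracket into the drilling jig on the bench: swing the jig's keeper arm well clear of the pocket, then seat the bracket flat and square on the pocket floor, with its upright plate along the long side away from the keeper, so that the keeper can close over its flat foot. Then swing the keeper arm fully shut over the foot, and leave the cup, the bolt and the bottle where they are.

Things in the scene. Friction and masses are not known exactly. Their poses are not given: they have to be found in the camera images.
- bracket_foot (a point): Point under the foot of the loose black folded steel angle bracket (48 x 87 x 27 mm, 85 g) that lies on its foot; z up, level with its underside, centred in its outline. Foot: x -22 to +20 mm, y -42 to +42 mm, 2 mm thick. The upright plate (2.4 mm thick, y -37 to +37 mm, top at z = 26 mm) stands along the +x edge and leans outward to +x by 9 degrees.
- bracket_plate (a point): Middle of the upright plate's top edge: x = +24, y = 0, z = +26 mm from bracket_foot, same axes; 12 mm above the underside the plate's middle is at x = +22 mm. The corner of foot and plate is solid up to z = 12 mm (x = +2 to the plate, y -22 to +22 mm), so the plate is pinched across its thickness above that; a tool leaned 9 degrees like the plate holds the foot level.
- jig: Drilling jig fixed to the bench: aluminium base plate 96 x 150 x 12 mm with a steel rim round a rectangular pocket. Origin: on the bench below the pocket's centre; z up. +x is the pocket's long side away from the keeper: the bracket's upright plate goes there, so the seated bracket has the jig's yaw. The keeper closes over the -x half.
- pocket (a point): Centre of the pocket's flat floor, 12 mm above the bench, axes as the jig. The pocket is 48 mm along x and 89 mm along y; its rim stands 6 mm above the floor and is 12 mm wide, the upper 3 mm bevelled inward at 45 degrees as a lead-in. Only the keeper and its pivot boss stand higher than the rim. bracket_foot belongs on this point.
- keeper (a joint): Angle of the flat steel keeper arm about its upright pivot, rad. 0 = fully shut (stop): the arm points to the jig's -y, over the pocket's -x half. It grows to 1.75 (stop) as the arm swings out towards the jig's -x, clockwise seen from above; the pocket is free above about 0.8. It stays where it is left; friction 0.05 N m, about 1 N at the knob.
- keeper_pivot (a point): Pivot axis of the keeper, on the arm's upper face, 25.5 mm above the bench; at x = -14, y = +66 mm in the jig's frame. Arm 14 mm wide, 6 mm thick; its underside is 7.5 mm above the pocket floor, with a rubber pad under the tip down to 6.5 mm.
- keeper_knob (a point): Centre of the top of the upright black round knob at the arm's tip, 62 mm from the pivot axis, 60.5 mm above the bench. The knob is 15 mm across and 35 mm tall, standing on the arm's upper face.
- parts_cup: Metal cup 76 mm across, 61 mm tall, a bystander; origin at the centre of its underside.
- bolt_c: Hex bolt standing on its head, 24 mm across, 27 mm tall, a bystander; origin at the centre of its underside.
- oil_bottle: Black squeeze bottle 76 x 83 x 157 mm, a bystander; origin at the centre of its underside.
Not all that is in view belongs to the job. Leave any orange or yellow look-alike of the part that bears bracket_foot alone.

How it is judged:
By the outcome, as a careful person would: the job done as asked, in the order asked, and still so for the second after the job is handed in, with the robot touching nothing.
It also fails if it takes over 64 s, if anything falls off the work surface, if the arm or the gripper's body presses on something with over 40 N, if the wrist force passes 120 N, or if a joint passes its speed limit or range.

ROBOT

A 6-joint arm with a two-finger parallel gripper is mounted at the origin on a cart in front of the work surface, level with it; the furniture and walls round the work are solid. World frame = base frame: x ahead of the robot, y to its left, z up, the work surface at z = 0. Lengths are in m, angles in degrees, forces in N, time in s.
With the tool pointing down it reaches from about 0.25 to 0.725 m from the base axis. Payload 9.7 kg.
Tool frame: the origin (TCP) lies on the centre line of the jaws, within the pads' length; the fingertips stand 19 mm ahead of it and the grasp point (between the pads) is the TCP; z points along the fingers, y is the direction in which the jaws open and shut (so a half turn about z gives the same grasp; the last joint's range is limited). The gripper opens to 85 mm and grips with 20 to 120 N. Pads are 22 mm wide; open, the fingers measure 114 mm over their backs; the gripper's body (76 mm by 85 mm) begins 54 mm behind the grasp point. The pads swing forward as they close: fully open they stand 13 mm farther back than shut.
Start: joints at [-73.396, 4.979, 10.078, 95.1, 0, 90], TCP at [0.157, -0.527, 0.25] pointing down, gripper open.
Joint ranges: [-179.16, 179.16], [-48.56, 103.87], [-65.8, 70.77], [-126.05, 130.52], [-82.76, 87.17], [-180, 180]. Speed limits (degrees/s): [127.2, 127.2, 147.25, 180, 180, 180].

INTERFACE

Orientations are given as [roll, pitch, yaw] about the fixed x, y, z axes, in that order (R = Rz(yaw) Ry(pitch) Rx(roll)).
In Python, from workcell import bot, viewer, job gives the robot as it stands.
- The arm moves only by the tool play_rows, never from a script. Its argument "commands" is a list of rows, each an object of numbers: "tx", "ty", "tz": the shift along the tool's x, y, z in cm; "ax", "ay", "az": the turn, a rotation vector about the tool's x, y, z in rad. A call has 1 to 20 rows; each row is the pose to reach, as a shift and turn from the pose commanded when the call began, along the tool's axes at that moment; what a row does not reach only later rows make up. A row lasts 1/10 s, in which the tool goes at most 50 mm and 8.59 degrees, less where a joint would pass 70% of its speed; a pose out of reach is approached as far as the arm can. A call with a gripper value outside its range is refused whole. "grip" is the finger opening in cm, from 0 to 8.54, set as the call begins (left out, the last holds). The fingers move at their own pace and stop on an object; "newtons" is the grip in N (left out, the last holds). Time passes only in rows, so rows that repeat a pose let the fingers close. It gives the time, the measured TCP pose, the force and the opening at its end, in the units of the state.
- bot.get_obs(): the state, without advancing time (a new reading comes with each control period).
- viewer.camera(name): name is "scene" or "top" or "wrist"; returns a dict with "pixels" (420x560x3 uint8, red, green, blue), "depth" (420x560 float32, m along the optical axis (not along the pixel's ray), 0 where there is no reading), "fx", "fy", "cx", "cy" (pixels), "rvec" (rotation vector, rad) and "tvec" (3), from world to camera coordinates, as OpenCV has them; the wrist camera has in their place "tool_from_camera" (4x4, takes a point from camera to tool coordinates, whose origin is the TCP and whose axes are the flange's). Camera axes: x right, y down, z forward; pixel columns grow to the right and rows downward; lengths in m; the calibration is good to about 2 mm. The wrist camera is an equidistant fisheye: a pixel r from the principal point sees the ray r / f radians off the axis. A picture is of the moment at which its call begins: read the wrist's pose just before it.
- job.job_done(): hands the job in, once; it reports no verdict.
The state is a dict: "time": time; "q": joint angles; "qd": joint speeds; "joint_efforts": joint torques, N m; "ee_pos": TCP position; "tcp_rot": TCP orientation; "wrist_force": force on the tool from outside, world axes, zero at the start; "torque": the same for the moment, N m; "opening": finger opening in m.
Only numpy, scipy, OpenCV 4.12 (cv2) and the standard library are available. Lean on these libraries where they do the work, as an engineer would, in place of code of your own. Each camera call takes 0.05 s, during which the arm holds its last target.

## Working session

There is one attempt and no reset: what is moved stays moved. The work goes in short steps, Python scripts to look and compute and a tool call to move; the robot and the scene stay as the last step left them, time stands still between calls to the robot, and variables do not carry over. Pictures are saved under pics/ and viewed, and the job is handed in when it is done.

Besides the shell and the picture viewer there is one more tool, called after "Request:" as a command line: name --argument value ..., lists and objects as JSON in quotes. play_rows: Moves the arm, as the interface text tells. Its arguments: {"type":"object","properties":{"commands":{"type":"array"},"grip":{"type":"number"},"newtons":{"type":"number"}},"required":["commands"]}

```bash
mkdir -p pics; ls; cat > h.py <<'E'
import numpy as np, cv2, pickle
from workcell import bot, viewer, job
def snap(n, tag):
    o=bot.get_obs(); c=viewer.camera(n)
    pickle.dump((o,c),open(f'{tag}.pkl','wb'))
    cv2.imwrite(f'pics/{tag}.png',cv2.cvtColor(c['pixels'],cv2.COLOR_RGB2BGR)); return o,c
E
python3 - <<'E'
from h import *
for n in ('scene','top'):
    o,c=snap(n,n+'0')
    print({k:v for k,v in c.items() if k not in('pixels','depth')})
print(o)
E
```

```text
pics
{'fx': 424.39211811896627, 'fy': 424.39211811896627, 'cx': 282.23366928392784, 'cy': 207.7438658067734, 'rvec': array([ 1.43223852, -2.16930562,  0.87390281]), 'tvec': array([0.35708863, 0.39720325, 0.60961106])}
{'fx': 447.82240544785463, 'fy': 447.82240544785463, 'cx': 288.1984937190478, 'cy': 219.68472472376658, 'rvec': array([ 2.11131198, -2.14472781,  0.14137737]), 'tvec': array([0.15975944, 0.58156926, 0.96325389])}
{'time': 0.05, 'q': array([-7.33976364e+01,  5.01043845e+00,  1.00369132e+01,  9.50994371e+01,
        1.23828833e-03,  9.00005579e+01]), 'qd': array([ 0.06795173, -0.05177778,  0.11396654, -0.03927604,  0.08846298,
       -0.06150312]), 'joint_efforts': array([-9.77401942e-04, -5.22082329e+01,  4.66120827e+01,  1.66474079e-02,
       -3.16784099e-05,  2.64981628e-05]), 'ee_pos': array([ 0.15710151, -0.52688702,  0.24961142]), 'tcp_rot': array([-1.79927038e+02, -1.23757683e-03,  1.66018041e+01]), 'wrist_force': array([-0.32903044,  0.39834726, -0.2116058 ]), 'torque': array([-0.0431774 ,  0.0018024 ,  0.01009794]), 'opening': 0.08547823389789583}
```

View pics/scene0.png

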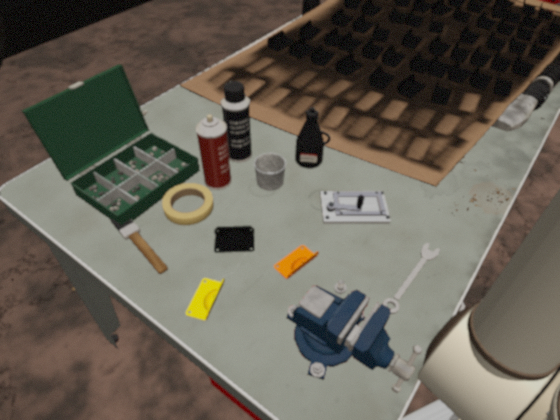

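View pics/top0.png

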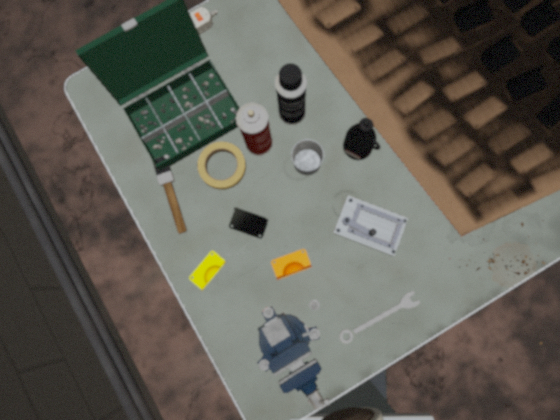

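```bash
python3 - <<'E'
from h import *
a=cv2.imread('pics/top0.png');b=cv2.imread('pics/scene0.png')
def crop(i,x,y,w,h,s):
    return cv2.resize(i[y:y+h,x:x+w],None,fx=s,fy=s,interpolation=cv2.INTER_CUBIC)
t=np.vstack([np.hstack([crop(a,215,190,66,50,6),crop(a,325,185,66,50,6)]),np.hstack([crop(b,200,210,66,50,6),crop(b,310,175,88,50,6)[:, :396]])])
t=cv2.convertScaleAbs(t,alpha=1.5,beta=20)
cv2.imwrite('pics/crop0.png',t);print(t.shape)
E
```

```text
(600, 792, 3)
```

View pics/crop0.png

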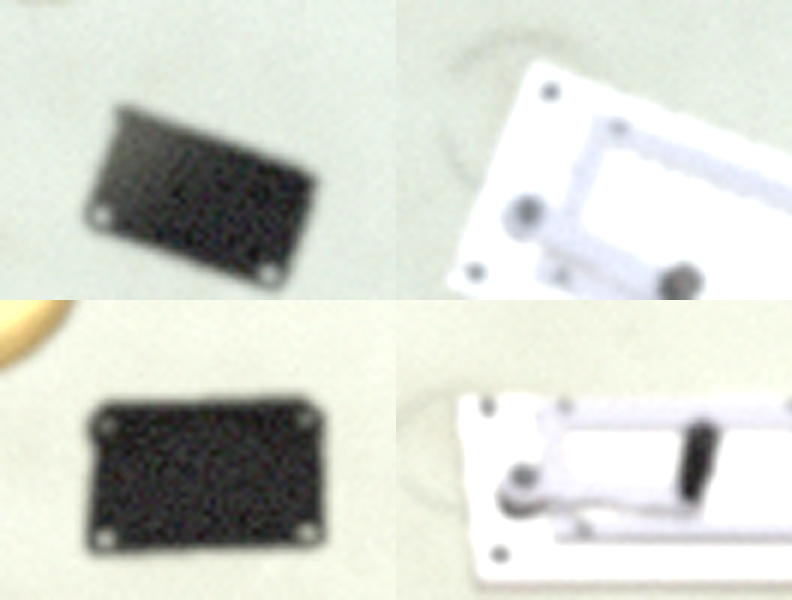

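```bash
cat >> h.py <<'E'
def plane(c,uv,z):
    R,_=cv2.Rodrigues(np.array(c['rvec'])); t=np.array(c['tvec'])
    o=-R.T@t; uv=np.atleast_2d(uv)
    d=np.c_[(uv[:,0]-c['cx'])/c['fx'],(uv[:,1]-c['cy'])/c['fy'],np.ones(len(uv))]@R
    return o+d*((z-o[2])/d[:,2])[:,None]
def proj(c,P):
    return cv2.projectPoints(np.atleast_2d(np.float64(P)),np.array(c['rvec']),np.array(c['tvec']),np.array([[c['fx'],0,c['cx']],[0,c['fy'],c['cy']],[0,0,1]]),None)[0][:,0]
E
python3 - <<'E'
from h import *
np.set_printoptions(precision=4,suppress=True)
o,c=pickle.load(open('top0.pkl','rb'))
print('cam',plane(c,[288,219],0), -cv2.Rodrigues(c['rvec'])[0].T@c['tvec'])
pts=dict(bracket=(248,223),brTL=(235.5,208),brTR=(268,220),brBR=(262,238),brBL=(229.5,227),orange=(291,264),yellow=(207,270),jig=(371,226),knob=(372,232),bolt=(314,303),cup=(307,156),bottle=(360,140),vise=(290,350),spray=(257,130),wr=(380,318))
for k,v in pts.items(): print(k,plane(c,v,.0)[0])
o2,s=pickle.load(open('scene0.pkl','rb'))
print('scene',-cv2.Rodrigues(s['rvec'])[0].T@s['tvec'])
print(plane(s,[(234,239),(300,293),(355,206)],0))
E
```

```text
cam [[0.5933 0.1522 0.    ]] [0.4254 0.1269 1.0462]
bracket [0.5854 0.2471 0.    ]
brTL [0.622 0.277 0.   ]
brTR [0.5917 0.1996 0.    ]
brBR [0.5491 0.214  0.    ]
brBL [0.5765 0.291  0.    ]
orange [0.487  0.1466 0.    ]
yellow [0.476  0.3431 0.    ]
jig [ 0.5731 -0.0426  0.    ]
knob [ 0.5589 -0.0444  0.    ]
bolt [0.397  0.0952 0.    ]
cup [0.7467 0.1041 0.    ]
bottle [ 0.7841 -0.025   0.    ]
vise [0.2932 0.1517 0.    ]
spray [0.8153 0.2251 0.    ]
wr [ 0.3615 -0.054   0.    ]
scene [0.0256 0.3876 0.7113]
[[ 0.595   0.2447  0.    ]
 [ 0.4176  0.1708  0.    ]
 [ 0.5797 -0.0461  0.    ]]
```

```bash
cat >> h.py <<'E'
from scipy.spatial.transform import Rotation as Ro
def Rt(o): return Ro.from_euler('xyz',o['tcp_rot'],degrees=True)
def go(pos,rpy,frm=None):
    o=bot.get_obs() if frm is None else frm
    R0=Rt(o); p=R0.inv().apply(np.array(pos)-o['ee_pos'])*100
    r=(R0.inv()*Ro.from_euler('xyz',rpy,degrees=True)).as_rotvec()
    print('t cm',p.round(2),'rot',r.round(4),'rows>=',max(np.linalg.norm(p)/5,np.degrees(np.linalg.norm(r))/8.59).round(1))
def wray(o,c,uv):
    uv=np.atleast_2d(np.float64(uv)); d=uv-[c['cx'],c['cy']]; r=np.linalg.norm(d,axis=1)
    th=r/c['fx']; s=np.where(r>0,np.sin(th)/np.maximum(r,1e-9),0)
    v=np.c_[d*s[:,None],np.cos(th)]; T=np.array(c['tool_from_camera']); R=Rt(o)
    return R.apply(T[:3,3])+o['ee_pos'], R.apply(v@T[:3,:3].T)
def wplane(o,c,uv,z):
    p,d=wray(o,c,uv); return p+d*((z-p[2])/d[:,2])[:,None]
def wproj(o,c,P):
    T=np.array(c['tool_from_camera']); X=Rt(o).inv().apply(np.atleast_2d(P)-o['ee_pos'])
    X=(X-T[:3,3])@T[:3,:3]; rr=np.linalg.norm(X[:,:2],axis=1); th=np.arctan2(rr,X[:,2])
    return X[:,:2]*(c['fx']*th/rr)[:,None]+[c['cx'],c['cy']]
E
python3 - <<'E'
from h import *
o,c=snap('wrist','w0')
print({k:v for k,v in c.items() if k not in('pixels','depth')})
go([.5,-.04,.26],[180,0,-20])
E
```

```text
{'fx': 325.19226210127806, 'fy': 325.19226210127806, 'cx': 276.5812327697019, 'cy': 209.0139511405247, 'tool_from_camera': array([[-2.31346628e-04, -9.45614618e-01, -3.25289011e-01,
         8.42913833e-02],
       [ 9.99999972e-01, -2.36173782e-04, -2.46465160e-05,
         8.80257662e-04],
       [-5.35186301e-05, -3.25289008e-01,  9.45614646e-01,
        -1.22368931e-01],
       [ 0.00000000e+00,  0.00000000e+00,  0.00000000e+00,
         1.00000000e+00]])}
t cm [ 46.77 -36.86  -0.99] rot [-1.000e-03  3.000e-04  6.389e-01] rows>= 11.9
```

View pics/w0.png

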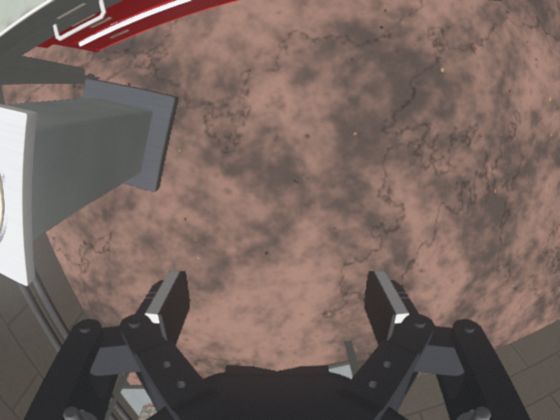

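Request:
play_rows --commands '[{"tx":46.8,"ty":-36.9,"tz":-1,"az":0.64},{"tx":46.8,"ty":-36.9,"tz":-1,"az":0.64},{"tx":46.8,"ty":-36.9,"tz":-1,"az":0.64},{"tx":46.8,"ty":-36.9,"tz":-1,"az":0.64},{"tx":46.8,"ty":-36.9,"tz":-1,"az":0.64},{"tx":46.8,"ty":-36.9,"tz":-1,"az":0.64},{"tx":46.8,"ty":-36.9,"tz":-1,"az":0.64},{"tx":46.8,"ty":-36.9,"tz":-1,"az":0.64},{"tx":46.8,"ty":-36.9,"tz":-1,"az":0.64},{"tx":46.8,"ty":-36.9,"tz":-1,"az":0.64},{"tx":46.8,"ty":-36.9,"tz":-1,"az":0.64},{"tx":46.8,"ty":-36.9,"tz":-1,"az":0.64},{"tx":46.8,"ty":-36.9,"tz":-1,"az":0.64},{"tx":46.8,"ty":-36.9,"tz":-1,"az":0.64},{"tx":46.8,"ty":-36.9,"tz":-1,"az":0.64},{"tx":46.8,"ty":-36.9,"tz":-1,"az":0.64}]'

```text
invalid input at $.commands[0]: expected keys tx, ty, tz, ax, ay, az
```

```bash
python3 - <<'E'
from h import *
o,c=snap('wrist','w1'); print(o['ee_pos'],o['tcp_rot'],o['time'])
E
```

```text
[ 0.1571029  -0.5269214   0.24976133] [-1.79942948e+02  7.63424947e-04  1.66038589e+01] 0.15
```

View pics/w1.png

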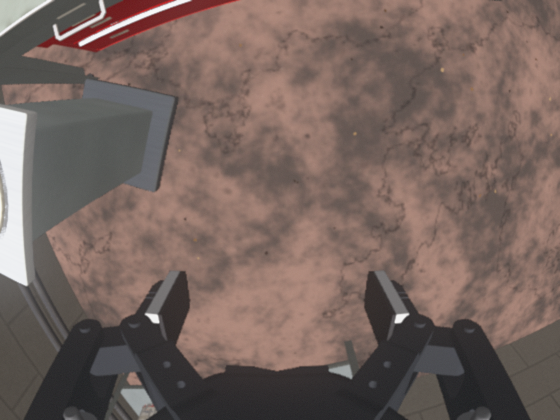

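The call was refused because every row needs all six keys, so the picture still shows the start view.

Request:
play_rows --commands '[{"tx":46.8,"ty":-36.9,"tz":-1,"ax":0,"ay":0,"az":0.64},{"tx":46.8,"ty":-36.9,"tz":-1,"ax":0,"ay":0,"az":0.64},{"tx":46.8,"ty":-36.9,"tz":-1,"ax":0,"ay":0,"az":0.64},{"tx":46.8,"ty":-36.9,"tz":-1,"ax":0,"ay":0,"az":0.64},{"tx":46.8,"ty":-36.9,"tz":-1,"ax":0,"ay":0,"az":0.64},{"tx":46.8,"ty":-36.9,"tz":-1,"ax":0,"ay":0,"az":0.64},{"tx":46.8,"ty":-36.9,"tz":-1,"ax":0,"ay":0,"az":0.64},{"tx":46.8,"ty":-36.9,"tz":-1,"ax":0,"ay":0,"az":0.64},{"tx":46.8,"ty":-36.9,"tz":-1,"ax":0,"ay":0,"az":0.64},{"tx":46.8,"ty":-36.9,"tz":-1,"ax":0,"ay":0,"az":0.64},{"tx":46.8,"ty":-36.9,"tz":-1,"ax":0,"ay":0,"az":0.64},{"tx":46.8,"ty":-36.9,"tz":-1,"ax":0,"ay":0,"az":0.64},{"tx":46.8,"ty":-36.9,"tz":-1,"ax":0,"ay":0,"az":0.64},{"tx":46.8,"ty":-36.9,"tz":-1,"ax":0,"ay":0,"az":0.64},{"tx":46.8,"ty":-36.9,"tz":-1,"ax":0,"ay":0,"az":0.64},{"tx":46.8,"ty":-36.9,"tz":-1,"ax":0,"ay":0,"az":0.64}]'

```text
time: 1.8
ee_pos: [0.4734, -0.1286, 0.2603]
tcp_rot: [-177.9, 0.1, -16.3]
wrist_force: [-0.8, -0.1, -0.3]
opening: 0.0854
```

```bash
python3 - <<'E'
from h import *
o,c=snap('wrist','w2'); print(o['ee_pos'],o['tcp_rot'],o['time'])
E
```

```text
[ 0.4734464  -0.12858152  0.26030123] [-1.77908140e+02  7.42472366e-02 -1.62745134e+01] 1.8
```

View pics/w2.png

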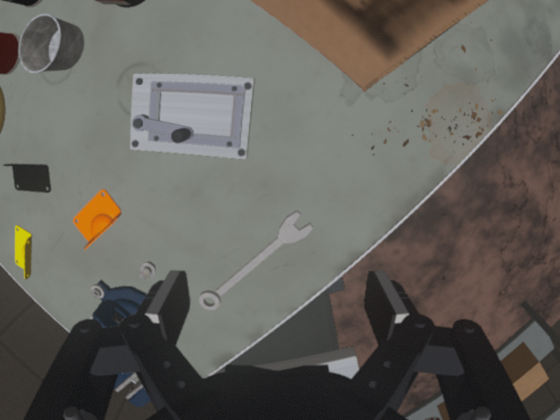

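```bash
python3 - <<'E'
from h import *
go([.455,-.02,.22],[180,0,-20])
E
```

```text
t cm [-4.81 -9.74  4.4 ] rot [-0.0365  0.0024  0.0652] rows>= 2.3
```

Request:
play_rows --commands '[{"tx":0,"ty":0,"tz":0,"ax":0,"ay":0,"az":0},{"tx":0,"ty":0,"tz":0,"ax":0,"ay":0,"az":0},{"tx":0,"ty":0,"tz":0,"ax":0,"ay":0,"az":0}]'

```text
time: 2.15
ee_pos: [0.4736, -0.1281, 0.2604]
tcp_rot: [-177.9, 0.1, -16.2]
wrist_force: [0.9, -0.1, -0.0]
opening: 0.0857
```

```bash
python3 - <<'E'
from h import *
go([.455,-.02,.22],[180,0,-20])
E
```

```text
t cm [-4.8  -9.71  4.4 ] rot [-0.0365  0.0022  0.066 ] rows>= 2.3
```

Request:
play_rows --commands '[{"tx":-4.8,"ty":-9.7,"tz":4.4,"ax":-0.0365,"ay":0.002,"az":0.066},{"tx":-4.8,"ty":-9.7,"tz":4.4,"ax":-0.0365,"ay":0.002,"az":0.066},{"tx":-4.8,"ty":-9.7,"tz":4.4,"ax":-0.0365,"ay":0.002,"az":0.066},{"tx":-4.8,"ty":-9.7,"tz":4.4,"ax":-0.0365,"ay":0.002,"az":0.066},{"tx":-4.8,"ty":-9.7,"tz":4.4,"ax":-0.0365,"ay":0.002,"az":0.066},{"tx":-4.8,"ty":-9.7,"tz":4.4,"ax":-0.0365,"ay":0.002,"az":0.066}]'

```text
time: 2.75
ee_pos: [0.4277, -0.1165, 0.221]
tcp_rot: [-177.9, 0.1, -16.5]
wrist_force: [-0.2, -0.9, -0.1]
opening: 0.0855
```

```bash
python3 - <<'E'
from h import *
o,c=snap('wrist','w3'); print(o['ee_pos'],o['tcp_rot'],o['time'])
E
```

```text
[ 0.42772519 -0.11652008  0.22100379] [-1.77877154e+02  5.10677809e-02 -1.64548605e+01] 2.75
```

View pics/w3.png

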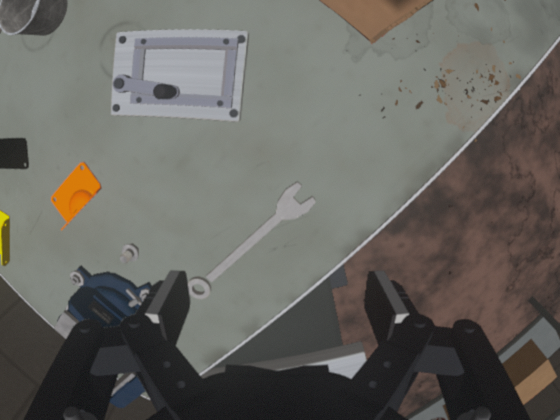

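```bash
python3 - <<'E'
from h import *
o=bot.get_obs(); print(o['q'].round(2), o['joint_efforts'].round(1))
go([.455,-.02,.22],[180,0,-20])
E
```

```text
[-16.51 -10.04  -7.69  92.42   2.12 179.94] [ -0.  -36.   47.   -0.1   0.1   0. ]
t cm [ -0.11 -10.02   0.46] rot [-0.037   0.0022  0.0618] rows>= 2.0
```

```bash
python3 - <<'E'
from h import *
go([.54,-.14,.20],[180,0,68])
E
```

```text
t cm [11.44 -0.85  2.11] rot [-0.0309 -0.0264 -1.4739] rows>= 9.8
```

Request:
play_rows --commands '[{"tx":11.4,"ty":-0.85,"tz":2.1,"ax":-0.031,"ay":-0.026,"az":-1.474},{"tx":11.4,"ty":-0.85,"tz":2.1,"ax":-0.031,"ay":-0.026,"az":-1.474},{"tx":11.4,"ty":-0.85,"tz":2.1,"ax":-0.031,"ay":-0.026,"az":-1.474},{"tx":11.4,"ty":-0.85,"tz":2.1,"ax":-0.031,"ay":-0.026,"az":-1.474},{"tx":11.4,"ty":-0.85,"tz":2.1,"ax":-0.031,"ay":-0.026,"az":-1.474},{"tx":11.4,"ty":-0.85,"tz":2.1,"ax":-0.031,"ay":-0.026,"az":-1.474},{"tx":11.4,"ty":-0.85,"tz":2.1,"ax":-0.031,"ay":-0.026,"az":-1.474},{"tx":11.4,"ty":-0.85,"tz":2.1,"ax":-0.031,"ay":-0.026,"az":-1.474},{"tx":11.4,"ty":-0.85,"tz":2.1,"ax":-0.031,"ay":-0.026,"az":-1.474},{"tx":11.4,"ty":-0.85,"tz":2.1,"ax":-0.031,"ay":-0.026,"az":-1.474},{"tx":11.4,"ty":-0.85,"tz":2.1,"ax":-0.031,"ay":-0.026,"az":-1.474},{"tx":11.4,"ty":-0.85,"tz":2.1,"ax":-0.031,"ay":-0.026,"az":-1.474}]' --grip 4

```text
time: 4.0
ee_pos: [0.5396, -0.14, 0.1999]
tcp_rot: [-180.0, -0.0, 67.8]
wrist_force: [0.2, -1.1, -0.5]
opening: 0.0403
```

```bash
python3 - <<'E'
from h import *
o,c=snap('wrist','w4'); print(o['ee_pos'],o['tcp_rot'],o['time'],o['q'])
cv2.imwrite('pics/w4b.png',cv2.resize(cv2.imread('pics/w4.png')[0:280],(800,400),interpolation=cv2.INTER_CUBIC))
E
```

```text
[ 0.53964079 -0.13995991  0.19990824] [-1.79996464e+02 -1.32250275e-02  6.77895616e+01] 4.0 [-1.45462100e+01  5.24874753e+00  4.78168889e+00  8.95346823e+01
  1.35785119e-02  9.76642277e+01]
```

View pics/w4b.png

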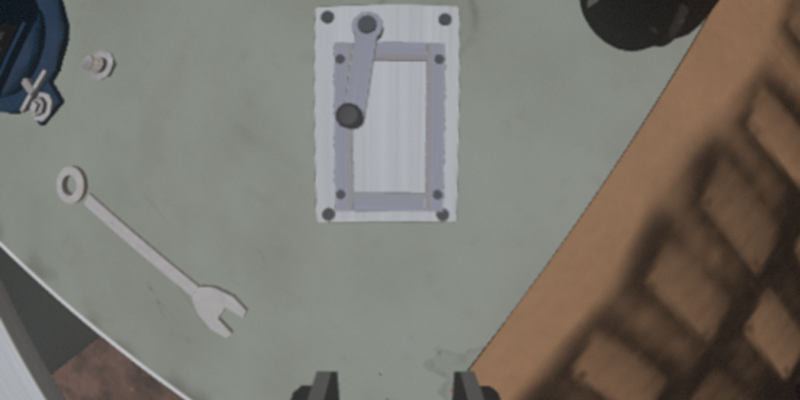

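```bash
python3 - <<'E'
from h import *
np.set_printoptions(precision=4,suppress=True)
o,c=pickle.load(open('w4.pkl','rb'))
im=c['pixels'].astype(int)
hsv=cv2.cvtColor(c['pixels'],cv2.COLOR_RGB2HSV)
print(im[100,200],im[80,228],im[80,275],im[80,305],im[60,245],im[120,400//1])
m=np.zeros(im.shape[:2],np.uint8)
# greenish bench: g>b ; jig b>=g
m[(im[:,:,2]-im[:,:,1]>=-2)&(im[:,:,2]>110)]=255
m[:, :200]=0;m[:,340:]=0;m[170:]=0
n,l,st,ce=cv2.connectedComponentsWithStats(m);k=1+np.argmax(st[1:,4]);print(st[k])
cs,_=cv2.findContours((l==k).astype(np.uint8),cv2.RETR_EXTERNAL,cv2.CHAIN_APPROX_NONE)
q=max(cs,key=cv2.contourArea)[:,0].astype(float)
P=wplane(o,c,q,.012)
r=cv2.minAreaRect((P[:,:2]*1000).astype(np.float32));print(r,cv2.boxPoints(r))
v=cv2.resize(im[0:160,210:330].astype(np.uint8)[:,:,::-1],None,fx=5,fy=5,interpolation=cv2.INTER_CUBIC)
cv2.imwrite('pics/w4c.png',v[:600])
cv2.imwrite('pics/w4m.png',m[:200,190:350])
E
```

```text
[135 140 133] [167 171 176] [172 175 181] [135 138 151] [139 140 153] [137 141 133]
[  220     3   102   153 14355]
((574.9302978515625, -39.73711395263672), (148.74908447265625, 94.8529281616211), 67.43743133544922) [[ 502.5969  -90.2219]
 [ 590.1899 -126.6163]
 [ 647.2637   10.7477]
 [ 559.6707   47.142 ]]
```

View pics/w4c.png

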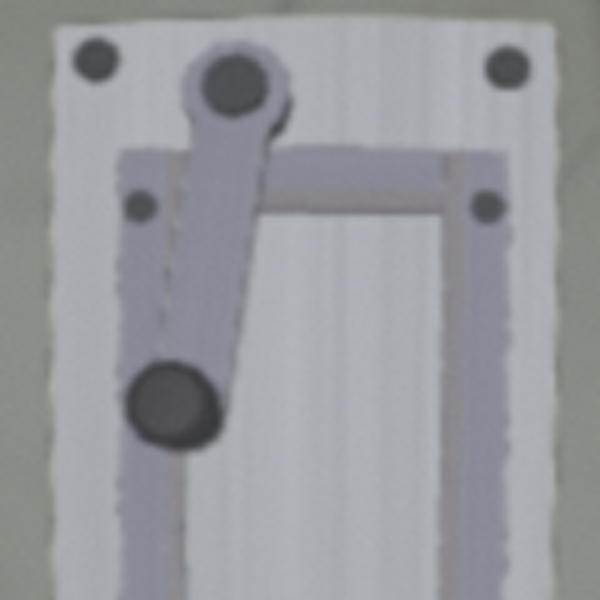

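View pics/w4m.png

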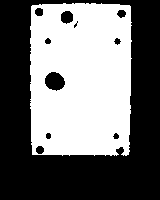

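```bash
python3 - <<'E'
from h import *
np.set_printoptions(precision=4,suppress=True)
o,c=pickle.load(open('w4.pkl','rb'))
yaw=np.radians(-22.56); C=np.array([.5749,-.0397])
def J(P): 
    d=(P[:,:2]-C); return np.c_[d[:,0]*np.cos(yaw)+d[:,1]*np.sin(yaw), -d[:,0]*np.sin(yaw)+d[:,1]*np.cos(yaw)]*1000
f=lambda x,y:(x/5+210-.4,y/5-.4)
print('knob',J(wplane(o,c,f(170,401),.0605)),'piv',J(wplane(o,c,f(235,86),.0255)))
print('rimholes',J(wplane(o,c,[f(140,206),f(487,206)],.018)))
b=lambda x,y:(x*.7,y*.7)
print('rimholes low',J(wplane(o,c,[b(340.5,195),b(437.5,194.5)],.018)))
print('plateholes',J(wplane(o,c,[f(96,60),f(508,68),b(328,214),b(443,214)],.012)))
print('floor corners',J(wplane(o,c,[f(440,213)],.012)))
R=np.array([[np.cos(yaw),-np.sin(yaw)],[np.sin(yaw),np.cos(yaw)]])
for a in (0,.244,1.0,1.5): print(a, C+R@(np.array([-14-62*np.sin(a),66-62*np.cos(a)])/1000))
E
```

```text
knob [[-19.8499  -5.1236]] piv [[-12.0388  56.3843]]
rimholes [[-29.7545  35.1729]
 [ 33.6637  35.248 ]]
rimholes low [[-29.4165 -55.6046]
 [ 34.1871 -55.0218]]
plateholes [[-39.1364  66.3098]
 [ 38.0915  64.4452]
 [-38.8796 -69.1283]
 [ 38.7756 -68.866 ]]
floor corners [[25.4326 34.7149]]
0 [ 0.5635 -0.0306]
0.244 [ 0.5504 -0.0232]
1.0 [0.5263 0.0157]
1.5 [0.5285 0.0463]
```

```bash
python3 - <<'E'
from h import *
go([.5547,-.0368,.11],[180,0,67.44]); go([.5547,-.0368,.054],[180,0,67.44])
E
```

```text
t cm [10.12 -2.5   8.99] rot [-0.0001 -0.0002  0.0064] rows>= 2.8
t cm [10.12 -2.49 14.59] rot [-0.0001 -0.0002  0.0064] rows>= 3.6
```

Request:
play_rows --commands '[{"tx":5,"ty":-1.2,"tz":3.5,"ax":0,"ay":0,"az":0.006},{"tx":9.0,"ty":-2.2,"tz":6.5,"ax":0,"ay":0,"az":0.006},{"tx":10.1,"ty":-2.5,"tz":8.5,"ax":0,"ay":0,"az":0.006},{"tx":10.1,"ty":-2.5,"tz":10,"ax":0,"ay":0,"az":0.006},{"tx":10.1,"ty":-2.5,"tz":12,"ax":0,"ay":0,"az":0.006},{"tx":10.1,"ty":-2.5,"tz":13.5,"ax":0,"ay":0,"az":0.006},{"tx":10.1,"ty":-2.5,"tz":14.3,"ax":0,"ay":0,"az":0.006},{"tx":10.1,"ty":-2.5,"tz":14.6,"ax":0,"ay":0,"az":0.006},{"tx":10.1,"ty":-2.5,"tz":14.6,"ax":0,"ay":0,"az":0.006}]'

```text
time: 4.95
ee_pos: [0.5542, -0.0373, 0.0541]
tcp_rot: [180.0, -0.0, 67.6]
wrist_force: [-0.6, 0.1, -0.0]
opening: 0.0402
```

Request:
play_rows --commands '[{"tx":0,"ty":0,"tz":0,"ax":0,"ay":0,"az":0},{"tx":0,"ty":0,"tz":0,"ax":0,"ay":0,"az":0},{"tx":0,"ty":0,"tz":0,"ax":0,"ay":0,"az":0},{"tx":0,"ty":0,"tz":0,"ax":0,"ay":0,"az":0}]' --grip 1.6 --newtons 20

```text
time: 5.35
ee_pos: [0.5542, -0.0369, 0.0542]
tcp_rot: [180.0, -0.0, 67.7]
wrist_force: [-0.1, 0.3, -0.1]
opening: 0.016
```

```bash
python3 - <<'E'
from h import *
o,c=snap('wrist','w5'); print(o['ee_pos'],o['tcp_rot'],o['time'],o['wrist_force'],o['opening'])
E
```

```text
[ 0.5542148  -0.0368629   0.05423142] [ 1.79974442e+02 -2.01319984e-02  6.76555756e+01] 5.35 [-0.05101193  0.29545622 -0.08075375] 0.0159640351162245
```

View pics/w5.png

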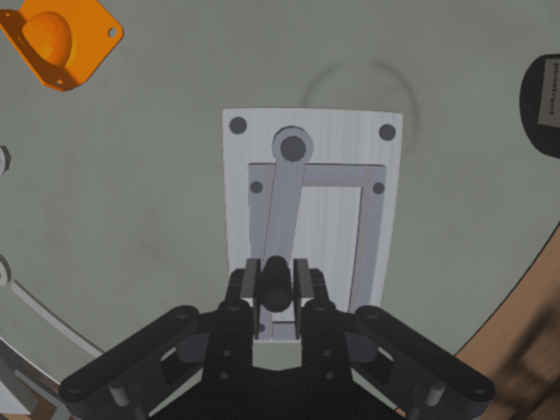

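```bash
cat >> h.py <<'E'
PIV=np.array([.5854,.0168])
def arc(a0,a1,n,k,jy=-22.56,r=None):
    o=bot.get_obs(); R0=Rt(o); y=np.radians(jy)
    def kp(a):
        t=y-np.pi/2-a; return PIV+.062*np.array([np.cos(t),np.sin(t)])
    p0=kp(a0)
    print('knob model-now',p0-o['ee_pos'][:2])
    for a in np.linspace(a0,a1,n+1)[1:]:
        d=np.r_[kp(a)-o['ee_pos'][:2],0]
        v=R0.inv().apply(d)*100; print('%.3f tx %.2f ty %.2f tz %.2f az %.3f'%(a,*v,k*(a-a0)))
E
python3 - <<'E'
from h import *
d=bot.get_obs()['ee_pos'][:2]-PIV
a=np.radians(-22.56)-np.pi/2-np.arctan2(d[1],d[0]);print(a)
arc(a,1.4,14,.68)
E
```

```text
0.13343429013202224
knob model-now [4.41149001e-05 7.57811007e-05]
0.224 tx 0.11 ty -0.55 tz -0.00 az 0.062
0.314 tx 0.26 ty -1.09 tz -0.00 az 0.123
0.405 tx 0.46 ty -1.61 tz -0.00 az 0.185
0.495 tx 0.71 ty -2.12 tz -0.00 az 0.246
0.586 tx 1.00 ty -2.60 tz -0.00 az 0.308
0.676 tx 1.33 ty -3.05 tz -0.00 az 0.369
0.767 tx 1.70 ty -3.47 tz -0.00 az 0.431
0.857 tx 2.11 ty -3.85 tz -0.00 az 0.492
0.948 tx 2.55 ty -4.20 tz -0.00 az 0.554
1.038 tx 3.02 ty -4.50 tz -0.00 az 0.615
1.129 tx 3.52 ty -4.76 tz -0.00 az 0.677
1.219 tx 4.04 ty -4.98 tz -0.00 az 0.738
1.310 tx 4.57 ty -5.15 tz -0.00 az 0.800
1.400 tx 5.12 ty -5.26 tz -0.00 az 0.861
```

Request:
play_rows --commands '[{"tx":0.11,"ty":-0.55,"tz":0,"ax":0,"ay":0,"az":0.062},{"tx":0.26,"ty":-1.09,"tz":0,"ax":0,"ay":0,"az":0.123},{"tx":0.46,"ty":-1.61,"tz":0,"ax":0,"ay":0,"az":0.185},{"tx":0.71,"ty":-2.12,"tz":0,"ax":0,"ay":0,"az":0.246},{"tx":1.0,"ty":-2.6,"tz":0,"ax":0,"ay":0,"az":0.308},{"tx":1.33,"ty":-3.05,"tz":0,"ax":0,"ay":0,"az":0.369},{"tx":1.7,"ty":-3.47,"tz":0,"ax":0,"ay":0,"az":0.431},{"tx":2.11,"ty":-3.85,"tz":0,"ax":0,"ay":0,"az":0.492},{"tx":2.55,"ty":-4.2,"tz":0,"ax":0,"ay":0,"az":0.554},{"tx":3.02,"ty":-4.5,"tz":0,"ax":0,"ay":0,"az":0.615},{"tx":3.52,"ty":-4.76,"tz":0,"ax":0,"ay":0,"az":0.677},{"tx":4.04,"ty":-4.98,"tz":0,"ax":0,"ay":0,"az":0.738},{"tx":4.57,"ty":-5.15,"tz":0,"ax":0,"ay":0,"az":0.8},{"tx":5.12,"ty":-5.26,"tz":0,"ax":0,"ay":0,"az":0.861},{"tx":5.12,"ty":-5.26,"tz":0,"ax":0,"ay":0,"az":0.861}]'

```text
time: 6.9
ee_pos: [0.5249, 0.0309, 0.054]
tcp_rot: [-180.0, -0.0, 18.3]
wrist_force: [0.3, 0.3, 0.8]
opening: 0.0159
```

Request:
play_rows --commands '[{"tx":0,"ty":0,"tz":0,"ax":0,"ay":0,"az":0},{"tx":0,"ty":0,"tz":0,"ax":0,"ay":0,"az":0},{"tx":0,"ty":0,"tz":-3,"ax":0,"ay":0,"az":0},{"tx":0,"ty":0,"tz":-7,"ax":0,"ay":0,"az":0},{"tx":0,"ty":0,"tz":-9,"ax":0,"ay":0,"az":0}]' --grip 3.5

```text
time: 7.4
ee_pos: [0.5256, 0.0302, 0.1471]
tcp_rot: [180.0, -0.2, 18.4]
wrist_force: [0.5, 0.4, -0.2]
opening: 0.0349
```

```bash
python3 - <<'E'
from h import *
o,c=snap('wrist','w6'); print(o['ee_pos'],o['tcp_rot'],o['time'],o['wrist_force'],o['opening'],o['q'])
go([.575,.135,.16],[180,0,68])
E
```

```text
[0.52555077 0.03023767 0.147089  ] [ 1.79961050e+02 -1.75084164e-01  1.83679292e+01] 7.4 [ 0.45944415  0.43714185 -0.18971857] 0.03490532636175459 [ 3.28888216e+00  7.60630265e-01 -5.71886967e+00  8.33413115e+01
  7.93924244e-03  1.64921025e+02]
t cm [ 7.91 -8.4  -1.  ] rot [ 0.0041 -0.0052 -0.8663] rows>= 5.8
```

View pics/w6.png

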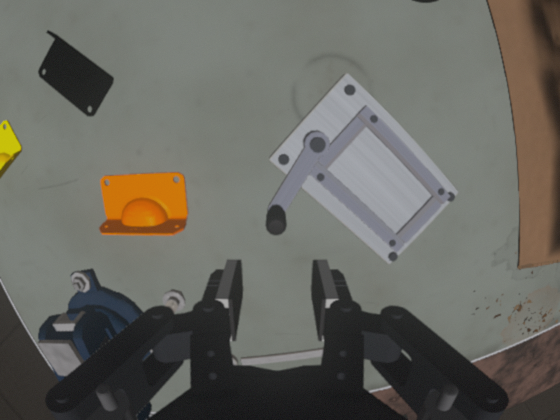

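```bash
python3 - <<'E'
from h import *
go([.565,.165,.20],[180,0,68])
E
```

```text
t cm [  7.93 -11.56  -5.01] rot [ 0.0041 -0.0052 -0.8663] rows>= 5.8
```

Request:
play_rows --commands '[{"tx":7.9,"ty":-11.6,"tz":-5,"ax":0.004,"ay":-0.005,"az":-0.866},{"tx":7.9,"ty":-11.6,"tz":-5,"ax":0.004,"ay":-0.005,"az":-0.866},{"tx":7.9,"ty":-11.6,"tz":-5,"ax":0.004,"ay":-0.005,"az":-0.866},{"tx":7.9,"ty":-11.6,"tz":-5,"ax":0.004,"ay":-0.005,"az":-0.866},{"tx":7.9,"ty":-11.6,"tz":-5,"ax":0.004,"ay":-0.005,"az":-0.866},{"tx":7.9,"ty":-11.6,"tz":-5,"ax":0.004,"ay":-0.005,"az":-0.866},{"tx":7.9,"ty":-11.6,"tz":-5,"ax":0.004,"ay":-0.005,"az":-0.866},{"tx":7.9,"ty":-11.6,"tz":-5,"ax":0.004,"ay":-0.005,"az":-0.866}]'

```text
time: 8.25
ee_pos: [0.5634, 0.1652, 0.1937]
tcp_rot: [-179.7, 0.2, 67.8]
wrist_force: [-0.1, 0.4, -0.4]
opening: 0.0351
```

```bash
python3 - <<'E'
from h import *
o,c=snap('wrist','w7'); print(o['ee_pos'],o['tcp_rot'],o['time'],o['qd'].round(1))
v=cv2.imread('pics/w7.png')
cv2.imwrite('pics/w7b.png',cv2.resize(v[:300],(800,429),interpolation=cv2.INTER_CUBIC))
E
```

```text
[0.56336384 0.16520174 0.19371029] [-1.79666272e+02  1.60138363e-01  6.77555115e+01] 8.25 [-0.1 -0.1  0.   0.  -0.   0.3]
```

View pics/w7b.png

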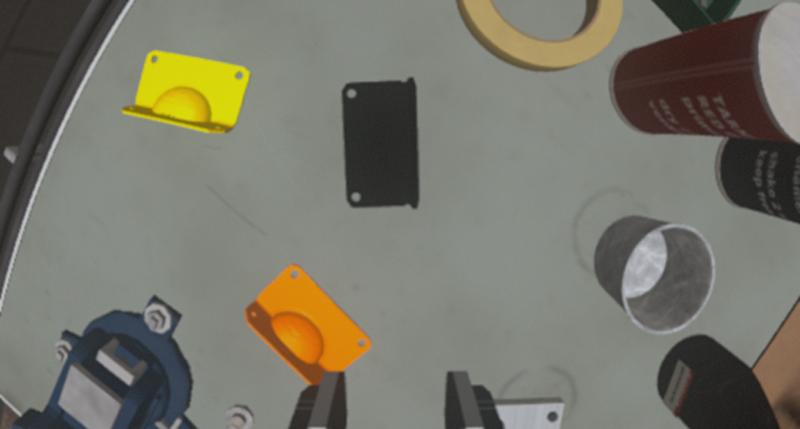

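```bash
python3 - <<'E'
from h import *
np.set_printoptions(precision=1,suppress=True)
o,c=pickle.load(open('w7.pkl','rb'))
im=c['pixels']; g=im.max(2).astype(int)
m=((g<75)*255).astype(np.uint8); 
w=np.zeros_like(m); w[45:155,230:305]=m[45:155,230:305]
cs,_=cv2.findContours(w,cv2.RETR_EXTERNAL,cv2.CHAIN_APPROX_NONE)
q=max(cs,key=cv2.contourArea)
r=cv2.minAreaRect(q);print(r)
ap=cv2.approxPolyDP(q,2,True)[:,0];print(ap)
P=wplane(o,c,q[:,0],.002)*1000
print(cv2.minAreaRect(P[:,:2].astype(np.float32)))
print((wplane(o,c,ap,.002)*1000))
v=im[45:160,225:310][:,:,::-1].astype(np.float32)
v=np.clip(v*2.2,0,255).astype(np.uint8)
cv2.imwrite('pics/w7c.png',cv2.resize(v,None,fx=5,fy=5,interpolation=cv2.INTER_CUBIC))
E
```

```text
((266.14678955078125, 100.19853973388672), (91.04930114746094, 51.131290435791016), 88.21009063720703)
[[288  54]
 [283  58]
 [245  58]
 [240  62]
 [243 139]
 [247 144]
 [284 141]
 [291 144]
 [291  77]]
((585.8257446289062, 246.760986328125), (88.4563217163086, 48.380558013916016), 69.64759063720703)
[[621.9 280.5   2. ]
 [616.  278.6   2. ]
 [583.1 292.6   2. ]
 [577.2 290.9   2. ]
 [550.6 220.7   2. ]
 [552.3 214.7   2. ]
 [586.6 203.7   2. ]
 [591.7 198.4   2. ]
 [616.  258.7   2. ]]
```

View pics/w7c.png

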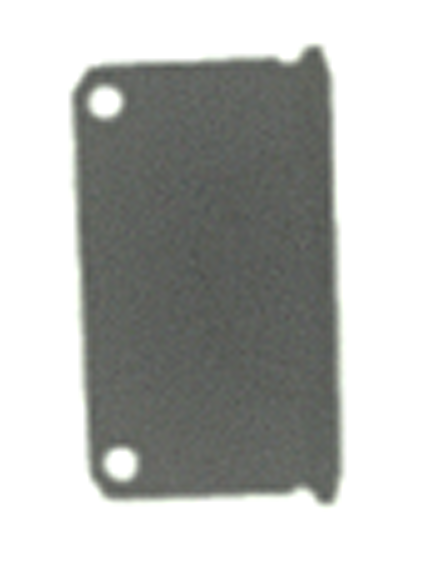

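```bash
cat > meas.py <<'E'
from h import *
np.set_printoptions(precision=1,suppress=True)
def meas(o,c,box,th=75):
    g=c['pixels'].max(2).astype(int); x0,y0,x1,y1=box
    w=np.zeros(g.shape,np.uint8); w[y0:y1,x0:x1]=((g<th)*255)[y0:y1,x0:x1]
    cs,_=cv2.findContours(w,cv2.RETR_EXTERNAL,cv2.CHAIN_APPROX_NONE)
    return max(cs,key=cv2.contourArea)[:,0].astype(float)
def line(P): 
    vx,vy,x,y=cv2.fitLine(P.astype(np.float32),cv2.DIST_HUBER,0,.01,.01).ravel(); return np.array([vx,vy]),np.array([x,y])
E
python3 - <<'E'
from meas import *
o,c=pickle.load(open('w7.pkl','rb'))
q=meas(o,c,(230,45,305,155))
h=wplane(o,c,[(245.9,65.1),(249.1,137.7)],.002)[:,:2]*1000
d=h[0]-h[1];print('holes',h,np.degrees(np.arctan2(d[1],d[0]))-90,np.linalg.norm(d))
F=wplane(o,c,q,.002)[:,:2]*1000
L=F[(q[:,0]<250)&(q[:,1]>68)&(q[:,1]<134)]
T=F[(q[:,0]>248)&(q[:,0]<278)&(q[:,1]<75)]
B=F[(q[:,0]>250)&(q[:,0]<280)&(q[:,1]>130)]
R=wplane(o,c,q[(q[:,0]>285)&(q[:,1]>62)&(q[:,1]<138)],.026)[:,:2]*1000
for n,X in zip('LTBR',(L,T,B,R)):
    v,p=line(X); print(n,np.degrees(np.arctan2(v[1],v[0]))%180,p)
for yaw in (-21.0,-21.5,-22):
    y=np.radians(yaw);ex=np.array([np.cos(y),np.sin(y)]);ey=np.array([-np.sin(y),np.cos(y)])
    l,r,t,b=(L@ex).mean(),(R@ex).mean(),(T@ey).mean(),(B@ey).mean()
    cx=l+22; cy=(t+b)/2
    print(yaw,'L',l,'R-L',r-l,'T-B',t-b,'foot',cx*ex+cy*ey, 'foot by R',(r-25.2)*ex+cy*ey)
E
```

```text
holes [[581.2 285.8]
 [556.6 219.6]] -20.342940368132957 70.67595464151015
L 69.86943 [565.6 260.5]
T 159.77428 [599.3 286.2]
B 158.85013 [571.2 207.7]
R 69.72291 [606.5 237.1]
-21.0 L 434.75199220830757 R-L 46.486006024299854 T-B 83.28908539235312 foot [584.2 247.3] foot by R [583.5 247.5]
-21.5 L 430.8919755178784 R-L 46.487945124120586 T-B 83.28832139836618 foot [584.2 247.3] foot by R [583.5 247.6]
-22 L 426.99914473524746 R-L 46.48634398693491 T-B 83.28121467624061 foot [584.2 247.3] foot by R [583.5 247.6]
```

```bash
cat >> h.py <<'E'
def brpose(foot,yaw,up=0,dz=0):
    "TCP pose for holding bracket with foot at foot(3), yaw deg; up m back along tool axis, dz world"
    s,c=np.sin(np.radians(9)),np.cos(np.radians(9))
    B=Ro.from_euler('z',yaw,degrees=True)
    M=np.array([[0,c,-s],[1,0,0],[0,-s,-c]])
    R=B*Ro.from_matrix(M)
    p=np.array(foot)+B.apply([.0251,0,.0318])-R.apply([0,0,up])+[0,0,dz]
    return p,R.as_euler('xyz',degrees=True)
E
python3 - <<'E'
from h import *
for up in (.07,0):
    p,r=brpose([.584,.2473,0],-20.4,up); print(p,r); go(p,r)
E
```

```text
[0.6177894  0.23473383 0.10093818] [-171.     0.    69.6]
t cm [8.52 2.46 9.25] rot [ 1.513e-01  1.000e-04 -3.220e-02] rows>= 2.6
[0.60752578 0.23855084 0.0318    ] [-171.     0.    69.6]
t cm [ 8.5   1.41 16.17] rot [ 1.513e-01  1.000e-04 -3.220e-02] rows>= 3.7
```

Request:
play_rows --commands '[{"tx":4.5,"ty":1.3,"tz":4.5,"ax":0.08,"ay":0,"az":-0.016},{"tx":8.5,"ty":2.5,"tz":8.5,"ax":0.151,"ay":0,"az":-0.032},{"tx":8.5,"ty":2.46,"tz":9.25,"ax":0.151,"ay":0,"az":-0.032},{"tx":8.5,"ty":2.46,"tz":9.25,"ax":0.151,"ay":0,"az":-0.032},{"tx":8.5,"ty":2.1,"tz":11.6,"ax":0.151,"ay":0,"az":-0.032},{"tx":8.5,"ty":1.8,"tz":13.6,"ax":0.151,"ay":0,"az":-0.032}]'

```text
time: 8.9
ee_pos: [0.6114, 0.2371, 0.0588]
tcp_rot: [-171.1, -0.1, 69.7]
wrist_force: [-0.2, -0.3, 0.6]
opening: 0.0352
```

```bash
python3 - <<'E'
from h import *
o,c=snap('wrist','w8'); print(o['ee_pos'],o['tcp_rot'],o['time'],o['wrist_force'])
p,r=brpose([.584,.2473,0],-20.4,0); go(p,r)
E
```

```text
[0.61143842 0.23707354 0.05879522] [-1.71143253e+02 -6.13646620e-02  6.96572083e+01] 8.9 [-0.20670873 -0.25643632  0.60798929]
t cm [0.1  0.11 2.34] rot [-0.0013  0.0021  0.0009] rows>= 0.5
```

View pics/w8.png

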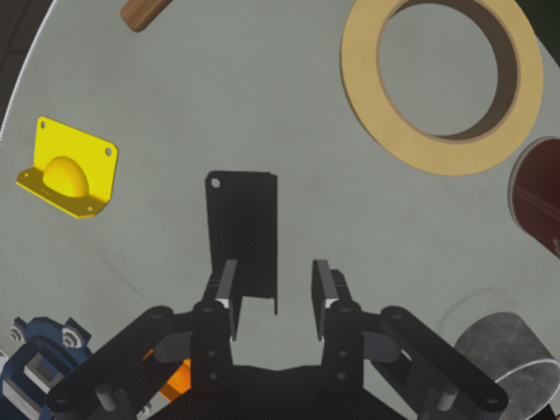

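Request:
play_rows --commands '[{"tx":0.05,"ty":0.1,"tz":1.2,"ax":0,"ay":0.002,"az":0},{"tx":0.1,"ty":0.1,"tz":2.0,"ax":0,"ay":0.002,"az":0},{"tx":0.1,"ty":0.1,"tz":2.34,"ax":0,"ay":0.002,"az":0},{"tx":0.1,"ty":0.1,"tz":2.34,"ax":0,"ay":0.002,"az":0}]'

```text
time: 9.35
ee_pos: [0.6089, 0.2392, 0.0346]
tcp_rot: [-171.0, -0.1, 69.7]
wrist_force: [-0.6, -0.5, -0.4]
opening: 0.0349
```

Request:
play_rows --commands '[{"tx":0,"ty":0,"tz":0,"ax":0,"ay":0,"az":0},{"tx":0,"ty":0,"tz":0,"ax":0,"ay":0,"az":0},{"tx":0,"ty":0,"tz":0,"ax":0,"ay":0,"az":0},{"tx":0,"ty":0,"tz":0,"ax":0,"ay":0,"az":0},{"tx":0,"ty":0,"tz":0,"ax":0,"ay":0,"az":0}]' --grip 0 --newtons 40

```text
time: 9.85
ee_pos: [0.6086, 0.2396, 0.0353]
tcp_rot: [-171.0, -0.1, 69.8]
wrist_force: [-4.0, 1.7, 5.8]
opening: 0.001
```

```bash
python3 - <<'E'
from h import *
o,c=snap('wrist','w9'); print(o['ee_pos'],o['tcp_rot'],o['time'],o['wrist_force'],o['opening'])
E
```

```text
[0.60855665 0.2396402  0.03528063] [-1.70974339e+02 -1.49626514e-01  6.97596241e+01] 9.85 [-3.96359572  1.69255261  5.81768032] 0.0010051221974281652
```

View pics/w9.png

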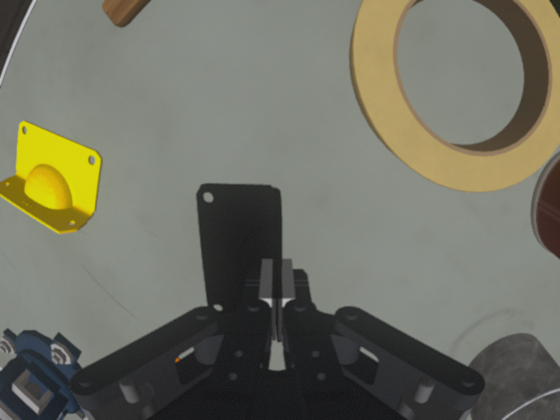

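```bash
python3 - <<'E'
from h import *
o=bot.get_obs(); print(o['ee_pos'],o['tcp_rot'],o['time'],o['wrist_force'],o['opening'])
p,r=brpose([.584,.2473,0],-20.4,0); print(p);go(p,r)
im=cv2.imread('pics/w9.png')[180:370,190:370]
cv2.imwrite('pics/w9b.png',cv2.resize(np.clip(im.astype(float)*2.2,0,255).astype(np.uint8),None,fx=3.1,fy=3.1,interpolation=cv2.INTER_CUBIC))
E
```

```text
[0.60859753 0.2396497  0.0353369 ] [-1.70980472e+02 -1.53422921e-01  6.97634839e+01] 9.9 [-4.6562622   0.71472685  5.22409618] 0.001022290097941783
[0.60752578 0.23855084 0.0318    ]
t cm [-0.14 -0.01  0.36] rot [-0.0003 -0.0022  0.0032] rows>= 0.1
```

View pics/w9b.png

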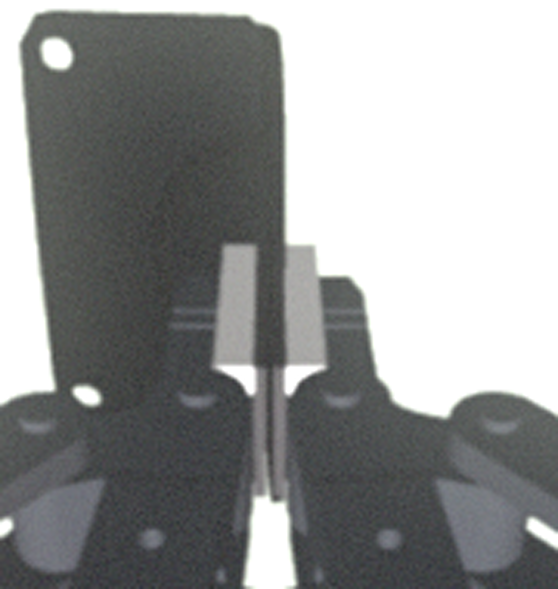

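Request:
play_rows --commands '[{"tx":0,"ty":-0.1,"tz":-0.6,"ax":0,"ay":0,"az":0},{"tx":0,"ty":-0.3,"tz":-2,"ax":0,"ay":0,"az":0},{"tx":0,"ty":-0.6,"tz":-4,"ax":0,"ay":0,"az":0},{"tx":0,"ty":-1.1,"tz":-7,"ax":0,"ay":0,"az":0},{"tx":0,"ty":-1.1,"tz":-7,"ax":0,"ay":0,"az":0},{"tx":0,"ty":-1.1,"tz":-7,"ax":0,"ay":0,"az":0}]'

```text
time: 10.5
ee_pos: [0.6097, 0.2392, 0.1068]
tcp_rot: [-171.1, -0.2, 69.7]
wrist_force: [0.1, 0.6, -0.7]
opening: 0.0011
```

```bash
python3 - <<'E'
from h import *
o,c=snap('wrist','w10'); print(o['ee_pos'],o['tcp_rot'],o['time'],o['wrist_force'],o['opening'])
snap('scene','s10')
a=cv2.imread('pics/w10.png');b=cv2.imread('pics/s10.png')
t=np.hstack([cv2.resize(a[150:370,180:380],(400,440)),cv2.resize(b[140:260,170:279],(400,440),interpolation=cv2.INTER_CUBIC)])
cv2.imwrite('pics/c10.png',np.clip(t*1.8,0,255).astype(np.uint8))
E
```

```text
[0.60972319 0.23924736 0.10683283] [-171.14505304   -0.20458359   69.74552258] 10.5 [ 0.09279351  0.64892922 -0.71720367] 0.0010878129439463148
```

View pics/c10.png

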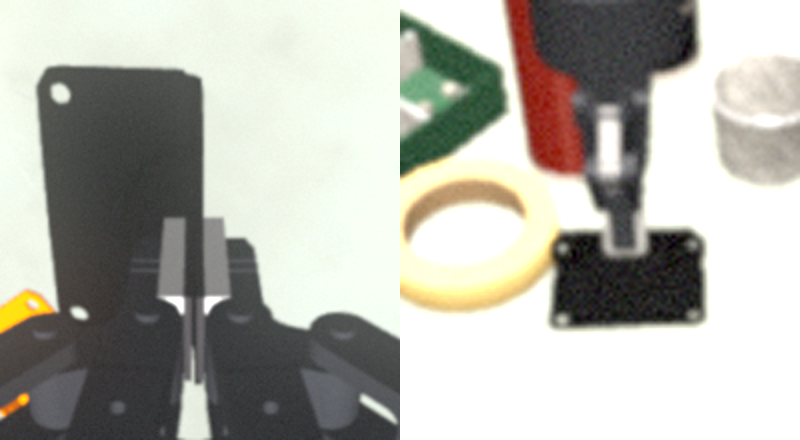

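```bash
python3 - <<'E'
from meas import *
# hole offsets in bracket frame from w7
foot=np.array([584.,247.3]); y=np.radians(-20.4)
ex=np.array([np.cos(y),np.sin(y)]);ey=np.array([-np.sin(y),np.cos(y)])
for h in ([581.2,285.8],[556.6,219.6]): d=np.array(h)-foot; print('hole B',d@ex,d@ey)
def holes(tag,box):
    o,c=pickle.load(open(tag+'.pkl','rb')); g=c['pixels'].max(2); x0,y0,x1,y1=box
    m=((g[y0:y1,x0:x1]>70)*255).astype(np.uint8)
    n,l,st,ce=cv2.connectedComponentsWithStats(m)
    for i in range(1,n):
        if 10<st[i,4]<150: print(tag,ce[i]+[x0,y0],st[i])
holes('w7',(236,55,285,142)); holes('w9',(196,182,284,322)); holes('w10',(190,180,290,315))
E
```

```text
hole B -16.04441339246714 35.109354862936755
hole B -16.026080801263518 -35.51358520554314
w7 [245.7  65. ] [ 6  7  8  7 42]
w7 [248.9 137.1] [10 79  7  7 41]
w9 [207.8 196.9] [ 7 10 11 11 94]
w9 [217.8 307. ] [ 17 122  10   7  48]
w10 [209.7 196.2] [15 11 11 11 92]
w10 [219. 306.] [ 25 123   9   7  47]
```

```bash
python3 - <<'E'
from meas import *
for tag,uv,z in (('w9',[(207.8,196.9),(217.8,307)],.002),('w10',[(209.7,196.2),(219,306)],.1068-.0353+.002),('w10',[(209.7,196.2),(219,306)],.1068-.0353+.000)):
    o,c=pickle.load(open(tag+'.pkl','rb'))
    H=wplane(o,c,uv,z)*1000; d=H[0]-H[1]; yaw=np.degrees(np.arctan2(d[1],d[0]))-90
    y=np.radians(yaw);ex=np.array([np.cos(y),np.sin(y)]);ey=np.array([-np.sin(y),np.cos(y)])
    mid=H.mean(0)[:2]; f=mid+16*ex
    t=o['ee_pos'][:2]*1000-f
    print(tag,'sep',np.linalg.norm(d[:2]),'yaw',yaw,'toolyaw-90',o['tcp_rot'][2]-90,'foot',f,'tcp in B',t@ex,t@ey)
    q=meas(o,c,(190,175,284,300),70)
    L=q[(q[:,0]<212)&(q[:,1]>200)&(q[:,1]<285)]
    P=wplane(o,c,L,z)[:,:2]*1000; v,p=line(P); print('  left edge ang',np.degrees(np.arctan2(v[1],v[0]))%180-90, 'foot x from L in B: tcp.x-foot', (o['ee_pos'][:2]*1000-P.mean(0))@ex-22)
E
```

```text
w9 sep 70.43000276920247 yaw -20.105822294887417 toolyaw-90 -20.240375886735407 foot [585.  247.7] tcp in B 24.917688135035174 0.5547080140127214
  left edge ang -20.419067 foot x from L in B: tcp.x-foot 25.225027267612447
w10 sep 69.88902386805269 yaw -20.295946938911584 toolyaw-90 -20.254477415064486 foot [587.4 247.6] tcp in B 23.80685617927325 -0.06470240444213846
  left edge ang -20.38411 foot x from L in B: tcp.x-foot 23.841397526326723
w10 sep 70.79358508881498 yaw -20.29594693891164 toolyaw-90 -20.254477415064486 foot [586.3 246.8] tcp in B 24.579847063321363 1.00812334848236
  left edge ang -20.384377 foot x from L in B: tcp.x-foot 24.692492407047354
```

```bash
cat >> h.py <<'E'
JIG=np.array([.5730,-.0497]); JY=-22.56
def place(z,dx=.0252,dy=.0003,yo=0,lean=9):
    B=Ro.from_euler('z',JY,degrees=True)
    p=np.r_[JIG,0]+B.apply([dx,dy,0]); p[2]=z
    return p,[-180+lean,0,90+JY+yo]
E
python3 - <<'E'
from h import *
print(bot.get_obs()['ee_pos'])
p,r=place(.12); print(p); go(p,r)
p,r=place(.12); go((p+bot.get_obs()['ee_pos'])/2+[0,0,.02],r)
E
```

```text
[0.60885095 0.23896134 0.1047705 ]
[ 0.59638675 -0.05909095  0.12      ]
t cm [-28.39   8.79  -2.98] rot [-0.      0.0048  0.04  ] rows>= 6.0
t cm [-14.19   4.08  -3.46] rot [-0.      0.0048  0.04  ] rows>= 3.0
```

Request:
play_rows --commands '[{"tx":-3,"ty":0.8,"tz":-2,"ax":0,"ay":0.002,"az":0.01},{"tx":-7,"ty":2.0,"tz":-3.5,"ax":0,"ay":0.003,"az":0.02},{"tx":-11,"ty":3.2,"tz":-3.5,"ax":0,"ay":0.005,"az":0.03},{"tx":-15,"ty":4.4,"tz":-3.5,"ax":0,"ay":0.005,"az":0.04},{"tx":-19,"ty":5.8,"tz":-3.3,"ax":0,"ay":0.005,"az":0.04},{"tx":-23,"ty":7.2,"tz":-3,"ax":0,"ay":0.005,"az":0.04},{"tx":-26,"ty":8,"tz":-3,"ax":0,"ay":0.005,"az":0.04},{"tx":-28,"ty":8.6,"tz":-3,"ax":0,"ay":0.005,"az":0.04},{"tx":-28.4,"ty":8.8,"tz":-3,"ax":0,"ay":0.005,"az":0.04},{"tx":-28.4,"ty":8.8,"tz":-3,"ax":0,"ay":0.005,"az":0.04},{"tx":-28.4,"ty":8.8,"tz":-3,"ax":0,"ay":0.005,"az":0.04}]'

```text
time: 11.7
ee_pos: [0.5966, -0.0583, 0.1202]
tcp_rot: [-171.0, -0.0, 67.5]
wrist_force: [0.1, 0.5, -0.5]
opening: 0.001
```

```bash
python3 - <<'E'
from h import *
o,c=snap('wrist','w11'); print(o['ee_pos'],o['tcp_rot'],o['time'],o['opening'])
o=bot.get_obs(); print(o['ee_pos'],o['tcp_rot'],o['wrist_force'])
p,r=place(.075); print(p); go(p,r)
E
```

```text
[ 0.59655493 -0.0582927   0.12017244] [-1.70977426e+02 -4.01985179e-02  6.74704128e+01] 11.7 0.0009741385661001072
[ 0.59659058 -0.05809481  0.12028142] [-1.70987258e+02 -3.95454568e-02  6.74977539e+01] [-0.49761451  0.64842519 -1.53633766]
[ 0.59638675 -0.05909095  0.075     ]
t cm [-0.1   0.73  4.47] rot [-0.0002 -0.0005  0.0011] rows>= 0.9
```

View pics/w11.png

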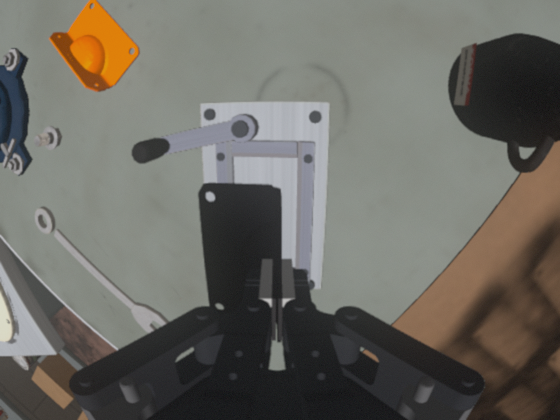

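```bash
cat >> meas.py <<'E'
def blobs(c,box,th,dark=True,amin=15,amax=250):
    g=c['pixels'].max(2); x0,y0,x1,y1=box; s=g[y0:y1,x0:x1]
    n,l,st,ce=cv2.connectedComponentsWithStats((((s<th) if dark else (s>th))*255).astype(np.uint8))
    return [(ce[i]+[x0,y0],st[i,4]) for i in range(1,n) if amin<st[i,4]<amax]
E
python3 - <<'E'
from meas import *
o,c=pickle.load(open('w11.pkl','rb'))
for b in blobs(c,(203,103,328,180),100): print(b)
for b in blobs(c,(190,180,285,315),75,False): print('hole',b)
E
```

```text
(array([209.5, 114.1]), np.int32(81))
(array([314.9, 116.5]), np.int32(90))
(array([254.4, 124.6]), np.int32(57))
(array([239.7, 128.6]), np.int32(207))
(array([220.1, 156.3]), np.int32(37))
(array([307.8, 158.3]), np.int32(43))
hole (array([209.8, 196.1]), np.int32(99))
hole (array([219.1, 306. ]), np.int32(46))
```

```bash
python3 - <<'E'
from meas import *
o,c=pickle.load(open('w11.pkl','rb'))
ph=wplane(o,c,[(209.5,114.1),(314.9,116.5)],.012)[:,:2]*1000
rh=wplane(o,c,[(220.1,156.3),(307.8,158.3)],.018)[:,:2]*1000
pv=wplane(o,c,[(239.9,128)],.0255)[:,:2]*1000
X=np.vstack([ph,rh,pv]); M=np.array([[-41,77.5],[36.8,77.5],[-31.8,45.2],[31.8,45.2],[-14,66]])
A,b=X-X.mean(0),M-M.mean(0)
th=np.arctan2((b[:,0]*A[:,1]-b[:,1]*A[:,0]).sum(),(b*A).sum()); R=np.array([[np.cos(th),-np.sin(th)],[np.sin(th),np.cos(th)]])
t=X.mean(0)-R@M.mean(0)
print('jig',t,np.degrees(th)); print('resid',X-(M@R.T+t))
for yy in (-22.56,):
    y=np.radians(yy);Ry=np.array([[np.cos(y),-np.sin(y)],[np.sin(y),np.cos(y)]]); print('jig w/ fixed yaw', X.mean(0)-Ry@M.mean(0))
EOF=0
for z in (.1202-.0353+.002,.1202-.0353+.0005):
    H=wplane(o,c,[(209.8,196.1),(219.1,306)],z)[:,:2]*1000;d=H[0]-H[1]
    yaw=np.degrees(np.arctan2(d[1],d[0]))-90;y=np.radians(yaw);ex=np.array([np.cos(y),np.sin(y)])
    print('foot',H.mean(0)+16*ex,yaw,np.linalg.norm(d))
E
```

```text
jig [571.8 -50.1] -23.17673134604741
resid [[-0.5 -0.9]
 [-1.5 -1.6]
 [ 0.6  0.3]
 [ 0.9  1. ]
 [ 0.4  1.1]]
jig w/ fixed yaw [572.4 -50.3]
foot [574.5 -49.2] -22.63028550833708 70.07144517156446
foot [573.7 -49.7] -22.630285508337238 70.75320776076019
```

```bash
python3 - <<'E'
from h import *
for z in (.06,.054,.050,.047): 
    p,r=place(z,dx=.0243,dy=.0003); go(p,r)
E
```

```text
t cm [-0.1   0.87  5.96] rot [-0.0002 -0.0005  0.0011] rows>= 1.2
t cm [-0.1   0.97  6.56] rot [-0.0002 -0.0005  0.0011] rows>= 1.3
t cm [-0.1   1.03  6.95] rot [-0.0002 -0.0005  0.0011] rows>= 1.4
t cm [-0.1   1.08  7.25] rot [-0.0002 -0.0005  0.0011] rows>= 1.5
```

Request:
play_rows --commands '[{"tx":-0.05,"ty":0.3,"tz":2,"ax":0,"ay":0,"az":0.001},{"tx":-0.1,"ty":0.6,"tz":4,"ax":0,"ay":0,"az":0.001},{"tx":-0.1,"ty":0.8,"tz":5.5,"ax":0,"ay":0,"az":0.001},{"tx":-0.1,"ty":0.87,"tz":5.96,"ax":0,"ay":0,"az":0.001},{"tx":-0.1,"ty":0.92,"tz":6.3,"ax":0,"ay":0,"az":0.001},{"tx":-0.1,"ty":0.97,"tz":6.56,"ax":0,"ay":0,"az":0.001},{"tx":-0.1,"ty":0.97,"tz":6.56,"ax":0,"ay":0,"az":0.001}]'

```text
time: 12.45
ee_pos: [0.5959, -0.0597, 0.0546]
tcp_rot: [-171.1, -0.0, 67.4]
wrist_force: [0.2, 0.5, 0.1]
opening: 0.0012
```

```bash
python3 - <<'E'
from h import *
o,c=snap('wrist','w12'); print(o['ee_pos'],o['tcp_rot'],o['time'],o['wrist_force'])
a=cv2.imread('pics/w12.png')
cv2.imwrite('pics/w12b.png',np.clip(cv2.resize(a[90:340,180:380],(480,600),interpolation=cv2.INTER_CUBIC)*1.6,0,255).astype(np.uint8))
p,r=place(.047,dx=.0243,dy=.0003);go(p,r)
E
```

```text
[ 0.59588802 -0.05966213  0.05463758] [-1.71053812e+02 -3.80409371e-02  6.73901455e+01] 12.45 [0.22732462 0.54355933 0.13816573]
t cm [0.08 0.05 0.78] rot [ 0.0011 -0.0009 -0.0009] rows>= 0.2
```

View pics/w12b.png

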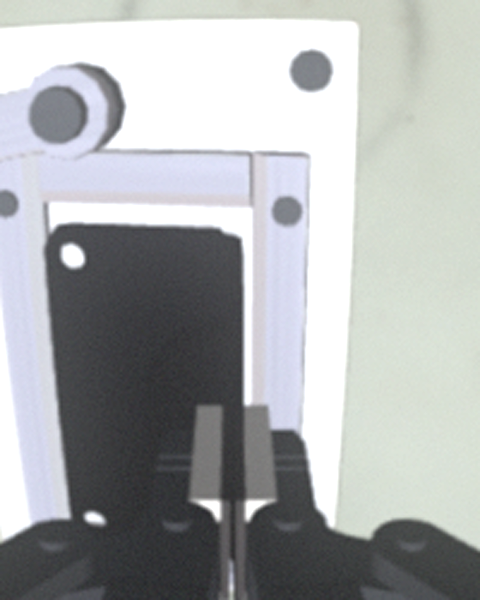

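```bash
python3 - <<'E'
from meas import *
o,c=pickle.load(open('w12.pkl','rb'))
for b in blobs(c,(180,95,332,190),100): print(b)
for b in blobs(c,(195,180,285,315),80,False): print('hole',b)
E
```

```text
(array([309.3, 118.9]), np.int32(199))
(array([224.5, 131.3]), np.int32(216))
(array([182.8, 174.4]), np.int32(63))
(array([299.1, 177.4]), np.int32(100))
hole (array([209.8, 196.2]), np.int32(97))
hole (array([267.5, 300.3]), np.int32(75))
hole (array([282.7, 301.9]), np.int32(36))
hole (array([218.8, 305.6]), np.int32(40))
```

```bash
cat >> meas.py <<'E'
def fitj(X,M,yaw=-22.56):
    A,b=X-X.mean(0),M-M.mean(0)
    th=np.arctan2((b[:,0]*A[:,1]-b[:,1]*A[:,0]).sum(),(b*A).sum())
    y=np.radians(yaw);Ry=np.array([[np.cos(y),-np.sin(y)],[np.sin(y),np.cos(y)]])
    t=X.mean(0)-Ry@M.mean(0); print('yaw fit',np.degrees(th),'jig',t,'res in jig',((X-t)@Ry-M).tolist()); return t,Ry
E
python3 - <<'E'
from meas import *
o,c=pickle.load(open('w12.pkl','rb'))
# left rim hole is cut by crop: redo wide
for b in blobs(c,(172,165,195,185),100): print(b)
ph=wplane(o,c,[(309.3,118.9)],.012)[:,:2]*1000
rh=wplane(o,c,[(182.5,174.4),(299.1,177.4)],.018)[:,:2]*1000
pv=wplane(o,c,[(204,137)],.0255)[:,:2]*1000
t,R=fitj(np.vstack([ph,rh]),np.array([[36.8,77.5],[-31.8,45.2],[31.8,45.2]]))
for z in (.0213,.0193):
    H=wplane(o,c,[(209.8,196.2),(218.8,305.9)],z)[:,:2]*1000;d=H[0]-H[1]
    print('holes in jig',((H-t)@R).tolist(),'want -16,+-35.3', np.degrees(np.arctan2(d[1],d[0]))-90,np.linalg.norm(d))
E
```

```text
(array([182. , 174.4]), np.int32(78))
yaw fit -23.449293489770188 jig [572.5 -50.5] res in jig [[-0.7390169702611971, -2.232990036584482], [0.6647647811770909, 1.0546531598006084], [0.07425218908403153, 1.1783368767838809]]
holes in jig [[-14.564754582291435, 35.530072228894475], [-14.936685967381827, -34.444783314686994]] want -16,+-35.3 -22.864536505165873 69.97584398419434
holes in jig [[-15.34233940493357, 34.90399811991222], [-15.719093006916827, -35.97810522258375]] want -16,+-35.3 -22.864536505165944 70.88310459857753
```

Request:
play_rows --commands '[{"tx":0.1,"ty":-0.02,"tz":0.2,"ax":0,"ay":0,"az":-0.001},{"tx":0.1,"ty":0,"tz":0.4,"ax":0,"ay":0,"az":-0.001},{"tx":0.1,"ty":0,"tz":0.55,"ax":0,"ay":0,"az":-0.001},{"tx":0.1,"ty":0,"tz":0.55,"ax":0,"ay":0,"az":-0.001}]'

```text
time: 12.9
ee_pos: [0.5951, -0.0585, 0.0486]
tcp_rot: [-171.0, -0.0, 67.4]
wrist_force: [0.2, 0.0, -2.0]
opening: 0.0009
```

```bash
python3 - <<'E'
from h import *
o,c=snap('wrist','w13'); print(o['ee_pos'],o['tcp_rot'],o['time'],o['wrist_force'],o['torque'])
o=bot.get_obs(); print(o['ee_pos'],o['wrist_force'])
E
```

```text
[ 0.59506497 -0.0584611   0.04855638] [-1.70997912e+02 -3.10354961e-02  6.74400081e+01] 12.9 [ 1.90695348e-01  1.80429571e-04 -2.03553665e+00] [-0.04670507 -0.14962026  0.00487414]
[ 0.59513173 -0.05848301  0.04867704] [-0.34220252  0.45590249 -0.67424059]
```

No contact yet; continue down slowly.

Request:
play_rows --commands '[{"tx":0,"ty":0.01,"tz":0.1,"ax":0,"ay":0,"az":0},{"tx":0,"ty":0.02,"tz":0.15,"ax":0,"ay":0,"az":0},{"tx":0,"ty":0.02,"tz":0.15,"ax":0,"ay":0,"az":0}]'

```text
time: 13.25
ee_pos: [0.5953, -0.0585, 0.0475]
tcp_rot: [-171.0, -0.0, 67.4]
wrist_force: [-0.1, 0.9, 0.9]
opening: 0.001
```

```bash
python3 - <<'E'
from h import *
o,c=snap('wrist','w14'); print(o['ee_pos'],o['tcp_rot'],o['time'],o['wrist_force'],o['torque'])
a=cv2.imread('pics/w14.png')
cv2.imwrite('pics/w14b.png',np.clip(cv2.resize(a[90:340,180:380],(480,600),interpolation=cv2.INTER_CUBIC)*1.6,0,255).astype(np.uint8))
E
```

```text
[ 0.5952785  -0.05851351  0.04748273] [-1.71035754e+02 -3.76362139e-02  6.74409264e+01] 13.25 [-0.11622299  0.87989648  0.93651172] [-0.03986012 -0.11673274  0.06971074]
```

View pics/w14b.png

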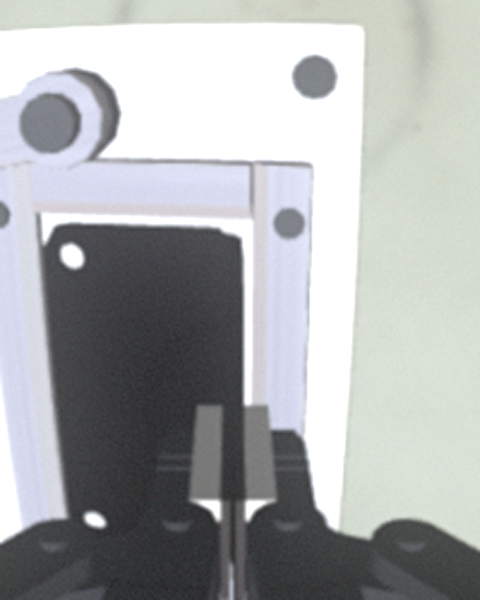

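Request:
play_rows --commands '[{"tx":0,"ty":0.01,"tz":0.06,"ax":0,"ay":0,"az":0},{"tx":0,"ty":0.02,"tz":0.12,"ax":0,"ay":0,"az":0},{"tx":0,"ty":0.02,"tz":0.12,"ax":0,"ay":0,"az":0}]'

```text
time: 13.6
ee_pos: [0.5956, -0.0586, 0.0474]
tcp_rot: [-171.1, -0.1, 67.4]
wrist_force: [-0.8, -0.6, 7.7]
opening: 0.0013
```

Request:
play_rows --commands '[{"tx":0,"ty":0,"tz":0,"ax":0,"ay":0,"az":0},{"tx":0,"ty":0,"tz":0,"ax":0,"ay":0,"az":0},{"tx":0,"ty":0,"tz":0,"ax":0,"ay":0,"az":0}]' --grip 2

```text
time: 13.9
ee_pos: [0.5951, -0.0584, 0.0458]
tcp_rot: [-171.0, -0.0, 67.4]
wrist_force: [0.3, -0.6, 0.1]
opening: 0.0197
```

Request:
play_rows --commands '[{"tx":0,"ty":0,"tz":-1,"ax":0,"ay":0,"az":0},{"tx":0,"ty":0,"tz":-3,"ax":0,"ay":0,"az":0},{"tx":0,"ty":0,"tz":-6,"ax":0,"ay":0,"az":0},{"tx":-4,"ty":-1,"tz":-10,"ax":-0.08,"ay":0,"az":0},{"tx":-8,"ty":-2,"tz":-13,"ax":-0.157,"ay":0,"az":0},{"tx":-9,"ty":-2,"tz":-13,"ax":-0.157,"ay":0,"az":0},{"tx":-9,"ty":-2,"tz":-13,"ax":-0.157,"ay":0,"az":0}]'

```text
time: 14.6
ee_pos: [0.5608, -0.1435, 0.1803]
tcp_rot: [179.8, -0.1, 67.3]
wrist_force: [1.0, 0.5, -0.2]
opening: 0.0199
```

```bash
python3 - <<'E'
from h import *
o,c=snap('wrist','w15'); print(o['ee_pos'],o['tcp_rot'],o['time'],o['wrist_force'])
snap('scene','s15')
a=cv2.imread('pics/w15.png');b=cv2.imread('pics/s15.png')
cv2.imwrite('pics/w15b.png',np.clip(cv2.resize(a[0:200,180:380],(600,600),interpolation=cv2.INTER_CUBIC)*1.6,0,255).astype(np.uint8))
cv2.imwrite('pics/s15b.png',np.clip(cv2.resize(b[160:250,290:410],(800,600),interpolation=cv2.INTER_CUBIC)*1.5,0,255).astype(np.uint8))
E
```

```text
[ 0.56076419 -0.14354875  0.18032922] [ 1.79773272e+02 -6.36907060e-02  6.73050230e+01] 14.6 [ 0.99934897  0.51272618 -0.20537881]
```

View pics/w15b.png

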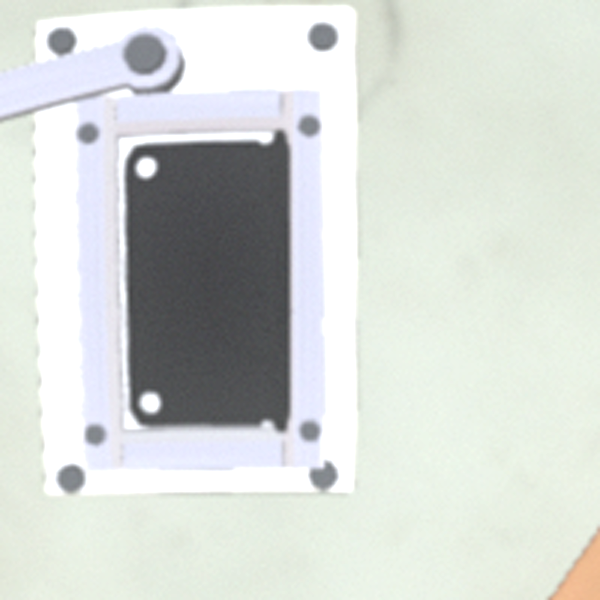

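View pics/s15b.png

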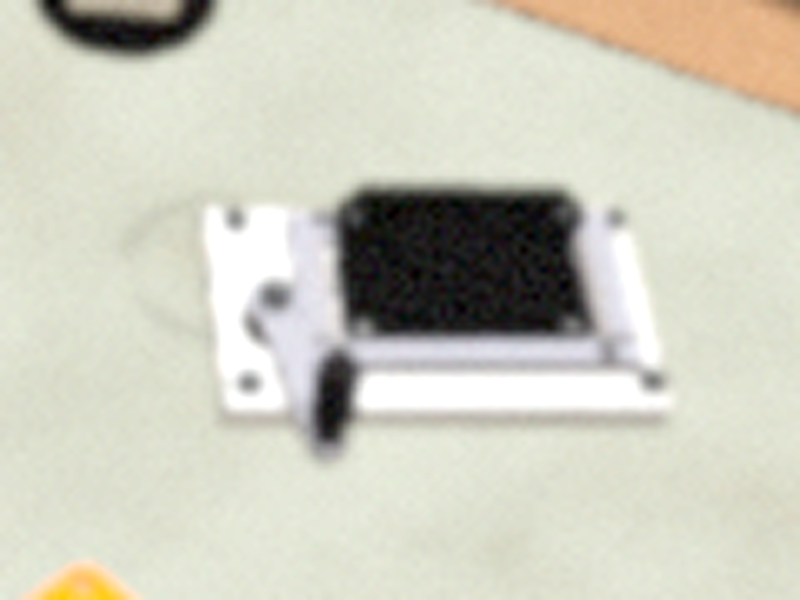

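```bash
python3 - <<'E'
from meas import *
o,c=pickle.load(open('w15.pkl','rb'))
d=[b[0] for b in blobs(c,(190,0,300,165),105,amin=12)]; print(np.array(d))
h=[b[0] for b in blobs(c,(220,48,278,145),75,False,12,80)]; print('holes',np.array(h))
D=np.array([x for x in d])
rim=[x for x in D if (205<x[0]<288 and 35<x[1]<147)]
print(np.array(rim))
X=wplane(o,c,np.array(rim),.018)[:,:2]*1000; print(X)
H=wplane(o,c,np.array(h),.014)[:,:2]*1000
np.savez('t.npz',X=X,H=H)
E
```

```text
[[287.2  11.7]
 [200.2  13.4]
 [227.9  17.8]
 [234.9  27.2]
 [282.7  41.5]
 [208.8  44.1]
 [282.8 143.1]
 [211.  144.4]
 [203.3 159. ]
 [287.6 158.5]]
holes [[228.3  55.5]
 [229.6 133.6]]
[[282.7  41.5]
 [208.8  44.1]
 [282.8 143.1]
 [211.  144.4]]
[[ 619.7  -20.1]
 [ 560.8    4.2]
 [ 585.2 -103. ]
 [ 526.4  -78.8]]
```

```bash
python3 - <<'E'
from meas import *
z=np.load('t.npz');X,H=z['X'],z['H']
t,R=fitj(X,np.array([[31.8,45.2],[-31.8,45.2],[31.8,-45.2],[-31.8,-45.2]]))
d=H[0]-H[1];print((H-t)@R,np.linalg.norm(d),np.degrees(np.arctan2(d[1],d[0]))-90)
E
```

```text
yaw fit -22.486335973243552 jig [573.  -49.4] res in jig [[0.041234427508847205, -0.22037468655312864], [-0.09049687687856078, -0.3699741776184524], [0.06638269539056907, 0.3963837099692711], [-0.017120246020851937, 0.19396515420229576]]
[[-15.3  34.1]
 [-15.3 -36.2]] 70.26093375963129 -22.57015210853463
```

View pics/w15.png

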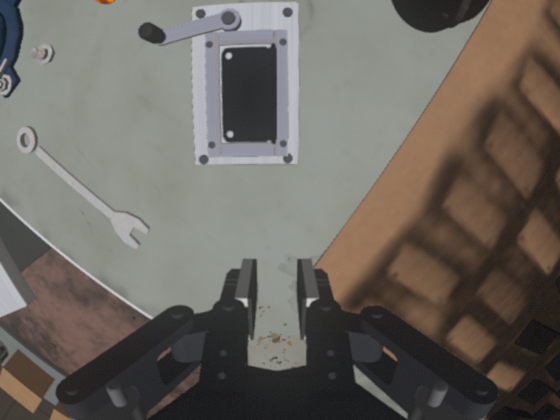

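```bash
python3 - <<'E'
from meas import *
o,c=pickle.load(open('w15.pkl','rb'))
for b in blobs(c,(120,5,190,80),75,amin=40,amax=900): print(b, wplane(o,c,[b[0]],.05))
E
```

```text
(array([151.3,  33. ]), np.int32(378)) [[0.5 0.  0. ]]
```

```bash
python3 - <<'E'
from h import *
o,c=pickle.load(open('w15.pkl','rb'))
P=wplane(o,c,[(148,31.5)],.0605)[0,:2]; print(P)
Q=wplane(o,c,[(229,19)],.0255)[0,:2]; print('piv',Q)
d=P-PIV; a=np.radians(-22.56)-np.pi/2-np.arctan2(d[1],d[0]); print('a',a%(2*np.pi),np.linalg.norm(d))
for a in (1.37,1.40):
    t=np.radians(-22.56)-np.pi/2-a; print(a,PIV+.062*np.array([np.cos(t),np.sin(t)]))
go([.5252,.0310,.15],[180,0,19]); go([.5252,.0310,.054],[180,0,19])
E
```

```text
[0.5269115  0.02623721]
piv [0.58576607 0.01560257]
a 1.3370228904585826 0.05924496538832779
1.37 [0.52455054 0.02868881]
1.4 [0.52493453 0.03050867]
t cm [14.56 -9.96  2.74] rot [-1.100e-03 -7.000e-04  8.447e-01] rows>= 5.6
t cm [14.55 -9.95 12.34] rot [-1.100e-03 -7.000e-04  8.447e-01] rows>= 5.6
```

```bash
python3 - <<'E'
from h import *
go([.5250,.0290,.13],[180,0,19]); 
E
```

```text
t cm [14.37 -9.9   4.74] rot [-1.100e-03 -7.000e-04  8.447e-01] rows>= 5.6
```

Request:
play_rows --commands '[{"tx":14.4,"ty":-9.9,"tz":4.7,"ax":0,"ay":0,"az":0.845},{"tx":14.4,"ty":-9.9,"tz":4.7,"ax":0,"ay":0,"az":0.845},{"tx":14.4,"ty":-9.9,"tz":4.7,"ax":0,"ay":0,"az":0.845},{"tx":14.4,"ty":-9.9,"tz":4.7,"ax":0,"ay":0,"az":0.845},{"tx":14.4,"ty":-9.9,"tz":4.7,"ax":0,"ay":0,"az":0.845},{"tx":14.4,"ty":-9.9,"tz":4.7,"ax":0,"ay":0,"az":0.845},{"tx":14.4,"ty":-9.9,"tz":4.7,"ax":0,"ay":0,"az":0.845},{"tx":14.4,"ty":-9.9,"tz":4.7,"ax":0,"ay":0,"az":0.845}]' --grip 4

```text
time: 15.5
ee_pos: [0.5249, 0.0298, 0.1295]
tcp_rot: [-179.9, 0.1, 19.3]
wrist_force: [-0.9, 0.4, 1.1]
opening: 0.0401
```

```bash
python3 - <<'E'
from h import *
o,c=snap('wrist','w16'); print(o['ee_pos'],o['tcp_rot'],o['time'],o['opening'])
go([.5250,.0290,.054],[180,0,19]); 
E
```

```text
[0.52488349 0.02979437 0.12950441] [-1.79935468e+02  8.31629846e-02  1.92798191e+01] 15.5 0.040056182707346795
t cm [-0.    0.06  7.58] rot [-0.0009  0.001   0.0042] rows>= 1.5
```

View pics/w16.png

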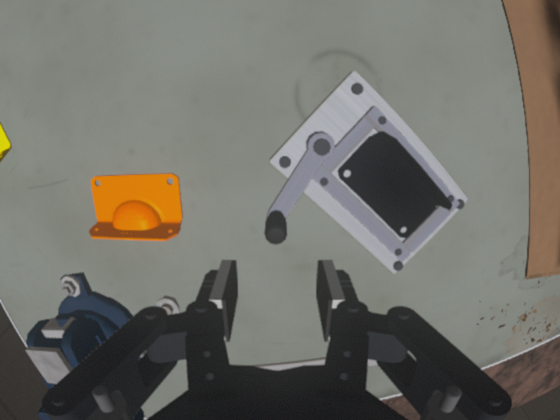

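Knob (276,225) is centred between the jaws; the bracket sits in the pocket. I descend and cage the knob.

Request:
play_rows --commands '[{"tx":0,"ty":0.05,"tz":2.5,"ax":0,"ay":0,"az":0},{"tx":0,"ty":0.05,"tz":5,"ax":0,"ay":0,"az":0},{"tx":0,"ty":0.05,"tz":7,"ax":0,"ay":0,"az":0},{"tx":0,"ty":0.05,"tz":7.55,"ax":0,"ay":0,"az":0},{"tx":0,"ty":0.05,"tz":7.55,"ax":0,"ay":0,"az":0}]'

```text
time: 16.05
ee_pos: [0.5247, 0.0286, 0.0544]
tcp_rot: [-180.0, 0.1, 19.1]
wrist_force: [0.6, 0.2, -0.1]
opening: 0.0402
```

Request:
play_rows --commands '[{"tx":0,"ty":0,"tz":0,"ax":0,"ay":0,"az":0},{"tx":0,"ty":0,"tz":0,"ax":0,"ay":0,"az":0},{"tx":0,"ty":0,"tz":0,"ax":0,"ay":0,"az":0},{"tx":0,"ty":0,"tz":0,"ax":0,"ay":0,"az":0}]' --grip 1.6 --newtons 20

```text
time: 16.45
ee_pos: [0.5256, 0.0288, 0.0558]
tcp_rot: [-180.0, -0.1, 19.0]
wrist_force: [0.6, 1.5, 1.0]
opening: 0.0162
```

```bash
python3 - <<'E'
from h import *
o,c=snap('wrist','w17'); print(o['ee_pos'],o['tcp_rot'],o['time'],o['wrist_force'],o['opening'])
d=bot.get_obs()['ee_pos'][:2]-PIV
a=(np.radians(-22.56)-np.pi/2-np.arctan2(d[1],d[0]))%(2*np.pi);print(a,np.linalg.norm(d))
arc(a,0.05,15,.645)
E
```

```text
[0.5255885  0.02877492 0.05579864] [-1.79994741e+02 -1.03635093e-01  1.90396455e+01] 16.45 [0.55479178 1.47135309 1.01776046] 0.016223322192578663
1.374094148627389 0.06106503187367416
knob model-now [-0.00091688  0.00018304]
1.286 tx -0.34 ty 0.44 tz -0.00 az -0.057
1.198 tx -0.55 ty 0.94 tz -0.00 az -0.114
1.109 tx -0.71 ty 1.46 tz -0.00 az -0.171
1.021 tx -0.83 ty 2.00 tz -0.00 az -0.228
0.933 tx -0.91 ty 2.54 tz -0.00 az -0.285
0.844 tx -0.93 ty 3.09 tz -0.00 az -0.342
0.756 tx -0.90 ty 3.63 tz -0.00 az -0.399
0.668 tx -0.83 ty 4.17 tz -0.00 az -0.455
0.580 tx -0.71 ty 4.71 tz -0.00 az -0.512
0.491 tx -0.55 ty 5.23 tz -0.00 az -0.569
0.403 tx -0.33 ty 5.73 tz -0.00 az -0.626
0.315 tx -0.08 ty 6.22 tz -0.00 az -0.683
0.227 tx 0.22 ty 6.68 tz -0.00 az -0.740
0.138 tx 0.56 ty 7.11 tz 0.00 az -0.797
0.050 tx 0.93 ty 7.51 tz 0.00 az -0.854
```

View pics/w17.png

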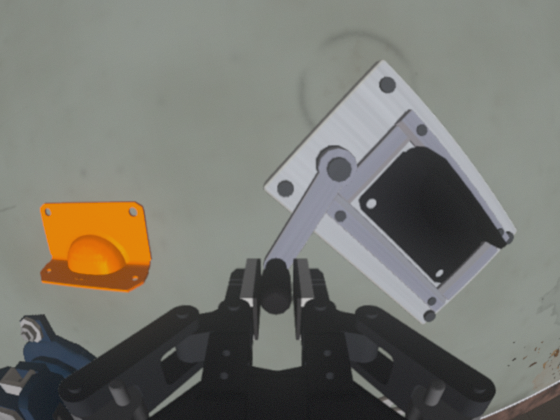

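Request:
play_rows --commands '[{"tx":-0.3,"ty":0.44,"tz":0,"ax":0,"ay":0,"az":-0.057},{"tx":-0.55,"ty":0.94,"tz":0,"ax":0,"ay":0,"az":-0.114},{"tx":-0.71,"ty":1.46,"tz":0,"ax":0,"ay":0,"az":-0.171},{"tx":-0.83,"ty":2.0,"tz":0,"ax":0,"ay":0,"az":-0.228},{"tx":-0.91,"ty":2.54,"tz":0,"ax":0,"ay":0,"az":-0.285},{"tx":-0.93,"ty":3.09,"tz":0,"ax":0,"ay":0,"az":-0.342},{"tx":-0.9,"ty":3.63,"tz":0,"ax":0,"ay":0,"az":-0.399},{"tx":-0.83,"ty":4.17,"tz":0,"ax":0,"ay":0,"az":-0.455},{"tx":-0.71,"ty":4.71,"tz":0,"ax":0,"ay":0,"az":-0.512},{"tx":-0.55,"ty":5.23,"tz":0,"ax":0,"ay":0,"az":-0.569},{"tx":-0.33,"ty":5.73,"tz":0,"ax":0,"ay":0,"az":-0.626},{"tx":-0.08,"ty":6.22,"tz":0,"ax":0,"ay":0,"az":-0.683},{"tx":0.22,"ty":6.68,"tz":0,"ax":0,"ay":0,"az":-0.74},{"tx":0.56,"ty":7.11,"tz":0,"ax":0,"ay":0,"az":-0.797},{"tx":0.93,"ty":7.51,"tz":0,"ax":0,"ay":0,"az":-0.854},{"tx":0.93,"ty":7.51,"tz":0,"ax":0,"ay":0,"az":-0.854}]'

```text
time: 18.1
ee_pos: [0.5587, -0.0396, 0.0551]
tcp_rot: [180.0, -0.0, 68.0]
wrist_force: [0.1, 1.1, 0.8]
opening: 0.0158
```

```bash
python3 - <<'E'
from h import *
o,c=snap('wrist','w18'); print(o['ee_pos'],o['tcp_rot'],o['time'],o['wrist_force'],o['opening'])
d=o['ee_pos'][:2]-PIV
a=(np.radians(-22.56)-np.pi/2-np.arctan2(d[1],d[0]));print(a,np.linalg.norm(d))
E
```

```text
[ 0.55874719 -0.03962163  0.05506363] [ 1.79977925e+02 -2.21527809e-02  6.79845695e+01] 18.1 [0.14441919 1.08453032 0.76983122] 0.015804891380182533
0.04756740265008608 0.0624001048716449
```

View pics/w18.png

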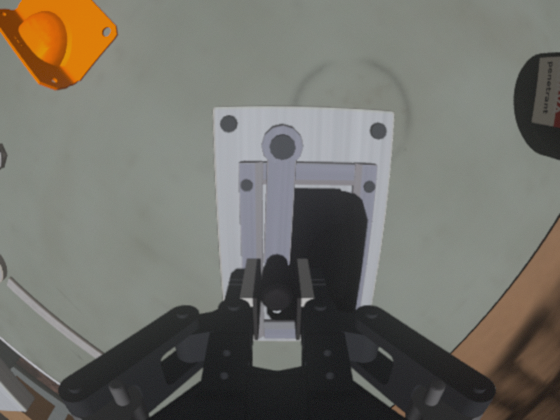

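Keeper nearly shut, no load. Push on gently to the stop (tool +y).

Request:
play_rows --commands '[{"tx":0.02,"ty":0.15,"tz":0,"ax":0,"ay":0,"az":0},{"tx":0.03,"ty":0.3,"tz":0,"ax":0,"ay":0,"az":0},{"tx":0.03,"ty":0.4,"tz":0,"ax":0,"ay":0,"az":0},{"tx":0.03,"ty":0.4,"tz":0,"ax":0,"ay":0,"az":0}]'

```text
time: 18.55
ee_pos: [0.5615, -0.0402, 0.055]
tcp_rot: [-179.9, -0.0, 67.9]
wrist_force: [-5.5, 0.9, 2.6]
opening: 0.0161
```

Request:
play_rows --commands '[{"tx":0,"ty":0.06,"tz":0,"ax":0,"ay":0,"az":0},{"tx":0,"ty":0.12,"tz":0,"ax":0,"ay":0,"az":0},{"tx":0,"ty":0.12,"tz":0,"ax":0,"ay":0,"az":0}]'

```text
time: 18.85
ee_pos: [0.5617, -0.0403, 0.0549]
tcp_rot: [-179.8, -0.0, 68.0]
wrist_force: [-9.4, 3.4, 5.5]
opening: 0.016
```

```bash
python3 - <<'E'
from h import *
o=bot.get_obs()
d=o['ee_pos'][:2]-PIV
print(o['ee_pos'],o['wrist_force'],(np.radians(-22.56)-np.pi/2-np.arctan2(d[1],d[0])))
E
```

```text
[ 0.56173027 -0.04034832  0.0549478 ] [-9.42768727  3.39002152  5.53804593] -0.0010752274858567556
```

Request:
play_rows --commands '[{"tx":0,"ty":-0.05,"tz":0,"ax":0,"ay":0,"az":0},{"tx":0,"ty":-0.1,"tz":0,"ax":0,"ay":0,"az":0},{"tx":0,"ty":-0.1,"tz":0,"ax":0,"ay":0,"az":0}]' --grip 2.4

```text
time: 19.15
ee_pos: [0.5627, -0.0406, 0.0552]
tcp_rot: [179.9, -0.0, 67.9]
wrist_force: [-1.4, -0.8, 0.7]
opening: 0.0239
```

Request:
play_rows --commands '[{"tx":0,"ty":0,"tz":-1.5,"ax":0,"ay":0,"az":0},{"tx":0,"ty":0,"tz":-4,"ax":0,"ay":0,"az":0},{"tx":0,"ty":0,"tz":-8,"ax":0,"ay":0,"az":0},{"tx":-5,"ty":0,"tz":-11,"ax":0,"ay":0,"az":0},{"tx":-9,"ty":0,"tz":-13,"ax":0,"ay":0,"az":0},{"tx":-10,"ty":0,"tz":-13,"ax":0,"ay":0,"az":0},{"tx":-10,"ty":0,"tz":-13,"ax":0,"ay":0,"az":0}]'

```text
time: 19.85
ee_pos: [0.5248, -0.135, 0.1868]
tcp_rot: [179.8, -0.1, 67.8]
wrist_force: [-0.1, 1.0, -0.4]
opening: 0.0239
```

```bash
python3 - <<'E'
from meas import *
o,c=snap('wrist','w19'); print(o['ee_pos'],o['tcp_rot'],o['time'])
snap('top','t19');snap('scene','s19')
a=cv2.imread('pics/w19.png')
cv2.imwrite('pics/w19b.png',np.clip(cv2.resize(a[0:200,180:380],(600,600),interpolation=cv2.INTER_CUBIC)*1.6,0,255).astype(np.uint8))
E
```

```text
[ 0.5 -0.1  0.2] [179.8  -0.1  67.8] 19.85
```

View pics/w19b.png

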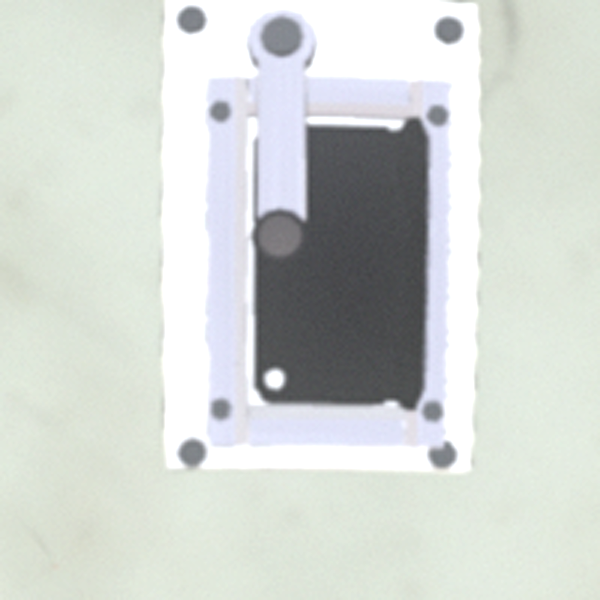

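View pics/t19.png

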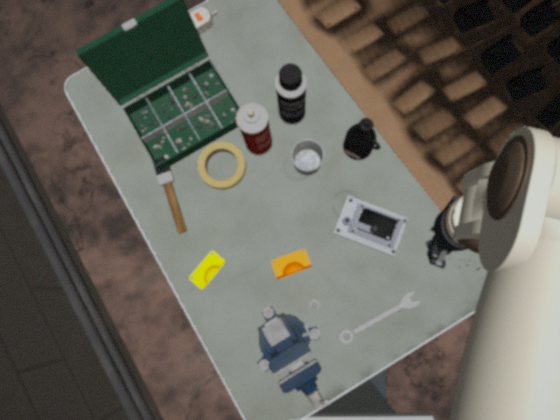

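```bash
python3 - <<'E'
from meas import *
np.set_printoptions(precision=3,suppress=True)
o,c=pickle.load(open('w19.pkl','rb'))
f=lambda x,y:(x/3+180-.3,y/3-.3)
X=wplane(o,c,[f(437,115),f(220,111),f(432,411),f(221,409)],.018)[:,:2]*1000
t,R=fitj(X,np.array([[31.8,45.2],[-31.8,45.2],[31.8,-45.2],[-31.8,-45.2]]))
k=wplane(o,c,[f(279,234)],.0605)[:,:2]*1000; p=wplane(o,c,[f(282,37)],.0255)[:,:2]*1000
h=wplane(o,c,[f(274,379)],.014)[:,:2]*1000
K,Pv,Hh=[((x-t)@R)[0] for x in (k,p,h)]
print(K,Pv,Hh,'angle',np.arctan2(-(K-Pv)[0],-(K-Pv)[1]))
E
python3 -c "
from workcell import job
job.job_done()"
```

```text
yaw fit -22.446765137735706 jig [572.976 -49.503] res in jig [[-0.20652268946123797, -0.18933944574242645], [-0.0069175296021057875, -0.23324181490002616], [-0.11219697394639638, 0.26378015553829215], [0.3256371930098467, 0.1588011051042031]]
[-14.008   4.22 ] [-13.852  66.103] [-15.75  -36.325] angle 0.002522335040783992
the job is handed in; nothing more can be done
```

The bracket is in the jig with the keeper shut over its foot, and I handed the job in at about 20 s of the 64 s allowed. No verdict came back.

**What I did:** I caged the keeper knob loosely in the jaws and swung the arm out to about 1.37 rad. I then pinched the black bracket by its upright plate with the tool leaned 9 degrees. I lowered it into the pocket until it pressed on the floor with about 8 N and let go. Last, I swung the keeper back until it met its stop at about 11 N and withdrew.

**Last checks:**
- **Keeper:** the final wrist picture gives an angle of 0.003 rad, with the knob at (-14.0, +4.2) mm in the jig's frame, where shut should be (-14, +4).
- **Bracket:** after release its foot was about 0.7 mm in x and 1.1 mm in y off the pocket centre. Its yaw was within 0.1 degree of the jig's, and its hole spacing fitted the foot lying level on the floor. The one foot hole in view afterwards agreed to within 0.5 mm.
- **Bystanders:** the cup, bolt and bottle look unmoved in the top view. I compared them by eye and did not measure them.

**What disagreed or failed:**
- **First move call:** it was refused for missing keys, so nothing moved.
- **Second and third move calls:** both stopped short, at the last joint's limit. I changed the tool's yaw to avoid it.
- **Grip:** the jaws read about 1 mm on the 2.4 mm plate. They also closed about 3.5 mm higher on it than planned, but it held.
- **Sag:** the foot's free edge seemed to hang 1–2 mm low in the air, and this was gone after release.

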